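Load, spot-check and charge the headlamp battery packs

ROBOT

A 6-joint arm with a two-finger parallel gripper is mounted at the origin on the work surface. World frame = base frame: x ahead of the robot, y to its left, z up, the work surface at z = 0. Lengths are in m, angles in degrees, forces in N, time in s.
With the tool pointing down it reaches from about 0.375 to 0.925 m from the base axis. Payload 5.7 kg.
Tool frame: the origin (TCP) lies at the very end of the fingers, on their centre line; the grasp point (between the pads) lies 19 mm behind it; z points along the fingers, y is the direction in which the jaws open and shut (so a half turn about z gives the same grasp; the last joint's range is limited). The gripper opens to 85 mm and grips with 20 to 120 N. Pads are 22 mm wide; open, the fingers measure 114 mm over their backs; the gripper's body (76 mm by 85 mm) begins 54 mm behind the grasp point. The pads swing forward as they close: fully open they stand 13 mm farther back than shut.
Start: joints at [-79.188, 20.558, 86.54, -0, 72.909, -6.595], TCP at [0.179, -0.572, 0.194] pointing down, gripper open.
Joint ranges: [-170.27, 170.27], [-57.76, 135], [12.27, 136.19], [-55.21, 235.2], [11.17, 155.16], [-170.74, 170.74]. Speed limits (degrees/s): [136.94, 136.94, 180, 180, 180, 180].

INTERFACE

Orientations are given as a 3x3 rotation matrix whose columns are the frame's x, y, z axes.
In Python, from workcell import telemetry, imaging, robot gives the robot as it stands. The module is installed in compiled form; this text tells all that it offers.
- The arm moves only by the tool play_rows, never from a script. Its argument "targets" is a list that holds one entry, the list of rows, each a list of 6 numbers: the shift along the tool's x, y, z in mm, then the turn, a rotation vector about the tool's x, y, z in degrees. A call has 1 to 10 rows; each row is the pose to reach, as a shift and turn from the pose commanded when the call began, along the tool's axes at that moment; what a row does not reach only later rows make up. A row lasts 1/8 s, in which the tool goes at most 62.5 mm and 10.7 degrees, less where a joint would pass 70% of its speed; a pose out of reach is approached as far as the arm can. A call with a gripper value outside its range is refused whole. "claw" is the closure in counts, from 0 (fully open) to 255 (shut), set as the call begins (left out, the last holds). The fingers move at their own pace and stop on an object; "force" is the grip in N (left out, the last holds). Time passes only in rows, so rows that repeat a pose let the fingers close. It gives the time, the measured TCP pose, the force and the opening at its end, in the units of the state.
- telemetry.read_state(): the state, without advancing time (a new reading comes with each control period).
- imaging.camera(name): name is "scene" or "top" or "wrist"; returns a dict with "image" (400x640x3 uint8, blue, green, red), "fx", "fy", "cx", "cy" (pixels), "position" and "attitude" of the camera in the world; the wrist camera has in their place "T_tool_cam" (4x4, takes a point from camera to tool coordinates, whose origin is the TCP and whose axes are the flange's). Camera axes: x right, y up, looking along -z (the intrinsics and any distortion apply to the point x, -y, -z); pixel columns grow to the right and rows downward; lengths in m; the calibration is good to about 2 mm. A picture is of the moment at which its call begins: read the wrist's pose just before it. There is no depth.
- robot.job_done(): hands the job in, once; it reports no verdict.
The state is a dict: "time_s": time; "joint_positions": joint angles; "joint_velocities": joint speeds; "joint_torque": joint torques, N m; "tcp_pos": TCP position; "orientation": TCP orientation; "ft_force": force on the tool from outside, world axes, zero at the start; "wrist_torque": the same for the moment, N m; "grip_width": finger opening in m.
Only numpy, scipy, OpenCV 4.12 (cv2) and the standard library are available. Lean on these libraries where they do the work, as an engineer would, in place of code of your own. Each camera call takes 0.05 s, during which the arm holds its last target. There are 200 camera calls.

TASK

First lay all the battery packs that are out on the table flat, side by side, inside the charging tray. Then take the orange tester off its two pegs and touch its spring tip, holding it there for about a second each time, to the brass contact on the white charging cube and after that to the brass contact of each pack that is there, in the order yellow, green, blue, red; press gently, so that the spring never bottoms out. Then hang the tester upright on its two pegs again as it was, and last of all flip the charging switch fully over, away from the robot, with every pack still flat in the tray; leave the other things where they are.

Things in the scene. Friction and masses are not known exactly. Their poses are not given: they have to be found in the camera images.
- tray: Fixed charging tray on the table: grey flat floor with a low pale wood rim. Outside 150 mm (its x) by 350 mm (its y); inside 140 by 340 mm; the floor is 4 mm thick, the rim top is 12 mm above the table. Origin: centre of its underside, z up.
- cube: White plastic charging cube, 64 mm each way, fixed to the table. Origin: centre of its underside, z up.
- cube_pad (a point): Centre of the cube's reference contact: a brass disc of 22 mm diameter with a black edge ring, in the middle of the cube's top, 64 mm above the table.
- rest: Fixed birch pegboard rest: base 130 x 130 x 15 mm; upright panel 150 mm high, 18 mm thick, inner face at y = +46 mm; two level wooden pegs, 16 mm thick, from the panel to y = -38 mm, axes at x = +22 and -22 mm, 125 mm above the table (28 mm free between them). Origin: centre of the base underside.
- rest_seat (a point): The point midway between the two pegs at the level of their tops, 133 mm above the rest's origin: where the tester's origin is when it hangs properly. Axes as the rest's.
- tester: Loose tester, 132 g, hung upright by its collar. Downwards on one axis: square orange grip 28 x 28 x 72 mm, black collar 54 mm wide and 8 mm thick, aluminium neck 20 mm wide and 55 mm long, brass spring rod 8 mm wide with a round end. Origin: on the axis at the UNDERSIDE of the collar; z up (grip from z = 8 to 80 mm), x and y square to the grip sides. Tip 85 mm below the origin.
- probe_tip (a point): The very end of the tester's brass spring rod, 85 mm below the tester's origin on its axis (less when the spring is pressed in).
- probe_rod (a joint): How far the tester's spring rod is pushed in, m: 0 = fully out, 0.012 = bottomed. It takes about 0.8 N to start and 3.2 N at the end of its 12 mm travel (200 N/m); beyond that it is rigid.
- charge_switch (a joint): Angle of the charging switch's black lever, rad: about 0 = off, leaning towards the robot, 1.0 = fully over, leaning away; it stays where it is left. Pivot: along the base's y, 22 mm above the table over the base's origin; lever 80 mm long; light (about 1 N at the tip).
- charge_switch_base: Fixed grey block of the charging switch, 70 x 50 x 25 mm. Origin: centre of its underside. The lever swings from its -x side (off, towards the robot) to its +x side (on).
- charge_switch_tip (a point): Centre of the black ball (26 mm diameter) at the end of the switch lever, 80 mm from its pivot; goes from 38 mm on the -x side to 38 mm on the +x side of the base, 92 mm above the table at both ends.
- pack_yellow: Yellow battery pack, a box 86 mm (x) by 46 mm (y) by 32 mm high, 120 to 240 g, loose, lying flat, black cap with two brass terminals at its -x end. Origin: centre of its underside, z up. May be absent (None from the start).
- pack_yellow_pad (a point): Centre of the yellow pack's test contact: a brass disc of 22 mm diameter with a black edge ring on the top face, 22 mm from the pack's middle towards its +x end, 32 mm above its underside.
- pack_green: Green battery pack, a box 86 mm (x) by 46 mm (y) by 32 mm high, 120 to 240 g, loose, lying flat, black cap with two brass terminals at its -x end. Origin: centre of its underside, z up. May be absent (None from the start).
- pack_green_pad (a point): Centre of the green pack's test contact: a brass disc of 22 mm diameter with a black edge ring on the top face, 22 mm from the pack's middle towards its +x end, 32 mm above its underside.
- pack_blue: Blue battery pack, a box 86 mm (x) by 46 mm (y) by 32 mm high, 120 to 240 g, loose, lying flat, black cap with two brass terminals at its -x end. Origin: centre of its underside, z up. May be absent (None from the start).
- pack_blue_pad (a point): Centre of the blue pack's test contact: a brass disc of 22 mm diameter with a black edge ring on the top face, 22 mm from the pack's middle towards its +x end, 32 mm above its underside.
- pack_red: Red battery pack, a box 86 mm (x) by 46 mm (y) by 32 mm high, 120 to 240 g, loose, lying flat, black cap with two brass terminals at its -x end. Origin: centre of its underside, z up. May be absent (None from the start).
- pack_red_pad (a point): Centre of the red pack's test contact: a brass disc of 22 mm diameter with a black edge ring on the top face, 22 mm from the pack's middle towards its +x end, 32 mm above its underside.
- cup: Teal ceramic cup, 80 mm wide, 90 mm tall, loose, a bystander. Origin: centre of its underside.
- remote: Black plastic remote, 170 x 45 x 20 mm, lying flat, loose, a bystander. Origin: centre of its underside.
- headlamp: Yellow plastic headlamp, about 60 x 92 x 45 mm, loose, a bystander. Origin: centre of its underside.
- keys: Steel key ring with two keys, lying flat, about 100 mm across, loose, a bystander. Origin: centre of its underside.
- sunscreen: White bottle with orange cap, 52 mm wide, 150 mm tall, loose, a bystander. Origin: centre of its underside.
Not all that is in view belongs to the job. Of the things that look like the pack_red, the larger one is meant. Of the things that look like the pack_green, the larger one is meant.

How it is judged (in metres and radians):
On the way, in this order (a step that is already met when the one before it is completed fails the run):
1. every battery pack on the table lies flat in the tray, released (x of pack_yellow in the frame of tray between -0.07 and 0.07 m and y of pack_yellow in the frame of tray between -0.17 and 0.17 m and z of each of pack_yellow, pack_green, pack_blue, pack_red in the frame of tray below 0.009 m and angle between each of pack_yellow, pack_green, pack_blue, pack_red's own z axis and vertical below 0.1 rad and linear speed of each of pack_yellow, pack_green, pack_blue, pack_red below 0.03 m/s and contact force between the fingers and pack_yellow below 0.1 N and x of pack_green in the frame of tray between -0.07 and 0.07 m and y of pack_green in the frame of tray between -0.17 and 0.17 m and contact force between the fingers and pack_green below 0.1 N and x of pack_blue in the frame of tray between -0.07 and 0.07 m and y of pack_blue in the frame of tray between -0.17 and 0.17 m and contact force between the fingers and pack_blue below 0.1 N and x of pack_red in the frame of tray between -0.07 and 0.07 m and y of pack_red in the frame of tray between -0.17 and 0.17 m and contact force between the fingers and pack_red below 0.1 N), for 0.3 s.
2. the tester's tip rests on the cube's brass reference contact (distance between probe_tip and cube_pad below 0.012 m and contact force between tester and cube above 0.3 N), for 0.5 s.
3. the tester's tip rests on the yellow pack's brass contact (distance between probe_tip and pack_yellow_pad below 0.012 m and contact force between tester and pack_yellow above 0.3 N), for 0.5 s.
4. the tester's tip rests on the green pack's brass contact (distance between probe_tip and pack_green_pad below 0.012 m and contact force between tester and pack_green above 0.3 N), for 0.5 s.
5. the tester's tip rests on the blue pack's brass contact (distance between probe_tip and pack_blue_pad below 0.012 m and contact force between tester and pack_blue above 0.3 N), for 0.5 s.
6. the tester's tip rests on the red pack's brass contact (distance between probe_tip and pack_red_pad below 0.012 m and contact force between tester and pack_red above 0.3 N), for 0.5 s.
7. the tester hangs on its pegs again, released, the charging switch not yet flipped (distance between tester and rest_seat below 0.025 m and z of tester in the frame of rest_seat between -0.004 and 0.006 m and angle between tester's own z axis and vertical below 0.12 rad and linear speed of tester below 0.03 m/s and contact force between the fingers and tester below 0.1 N and value of joint charge_switch below 0.5 rad), for 0.2 s.
8. the charging switch has been flipped over (value of joint charge_switch above 0.85 rad), for 0.2 s.
At the end, for the whole second after the job is handed in: Every pack present lies flat on the tray floor inside the rim (tilt under 0.1 rad), released, at rest; the tester hangs upright (0.12 rad) on the pegs by its collar within 25 mm of the seat point, height within 5 mm, released, at rest; the switch is over (above 0.85 of 1.0 rad) (all of step 1 and distance between tester and rest_seat below 0.025 m and z of tester in the frame of rest_seat between -0.004 and 0.006 m and angle between tester's own z axis and vertical below 0.12 rad and linear speed of tester below 0.03 m/s and contact force between the fingers and tester below 0.1 N and value of joint charge_switch above 0.85 rad); the robot touches nothing.
It fails at once if the tester pressed onto the cube or a pack with more than 8 N (its spring takes 3.2 N, so this is a rigid push) (contact force between tester and cube above 8 N or contact force between tester and pack_yellow above 8 N or contact force between tester and pack_green above 8 N or contact force between tester and pack_blue above 8 N or contact force between tester and pack_red above 8 N).
It fails at once if the cup, remote, headlamp, key ring, or white bottle was shoved more than 4 cm (distance of any of cup, remote, headlamp, keys, sunscreen from where it was at the start of the episode above 0.04 m).
Of pack_yellow, pack_green, pack_blue, pack_red only 3 to 4 are there at a start; the rules pass over those that are not, and their reading is None.
At some moment in a run one of pack_yellow, pack_green, pack_blue, pack_red may be knocked a few centimetres aside while the robot is not near it.
It also fails if it takes over 210 s, if anything falls off the work surface, if the arm or the gripper's body presses on something with over 40 N, if the wrist force passes 120 N, or if a joint passes its speed limit or range.

## Working session

There is one attempt and no reset: what is moved stays moved. The work goes in short steps, Python scripts to look and compute and a tool call to move; the robot and the scene stay as the last step left them, time stands still between calls to the robot, and variables do not carry over. Pictures are saved under pics/ and viewed, about 12 in all and at most 16, crops included, and the job is handed in when it is done.

Besides the shell and the picture viewer there is one more tool, called after ">>>" as name(argument=value, ...), one argument or row to a line, values as JSON. play_rows: Moves the arm, as the interface text tells. Its arguments: {"type":"object","properties":{"targets":{"type":"array"},"claw":{"type":"number"},"force":{"type":"number"}},"required":["targets"]}

```bash
mkdir -p pics; cat > h.py <<'E'
import numpy as np, cv2
from workcell import telemetry, imaging, robot
def cam(n):
    s=telemetry.read_state(); c=imaging.camera(n)
    if n=="wrist":
        T=np.array(c["T_tool_cam"]); R=np.array(s["orientation"]); p=np.array(s["tcp_pos"])
        c["R"]=R@T[:3,:3]; c["p"]=R@T[:3,3]+p
    else:
        c["R"]=np.array(c["attitude"]).reshape(3,3); c["p"]=np.array(c["position"])
    return c
def ray(c,u,v):
    d=np.array([(u-c["cx"])/c["fx"],-(v-c["cy"])/c["fy"],-1.0]); return c["R"]@d
def onz(c,u,v,z):
    d=ray(c,u,v); return c["p"]+d*(z-c["p"][2])/d[2]
def proj(c,P):
    q=c["R"].T@(np.array(P)-c["p"]); return c["cx"]+c["fx"]*q[0]/-q[2], c["cy"]-c["fy"]*q[1]/-q[2]
E
python3 - <<'E'
from h import *
s=telemetry.read_state(); print(s)
for n in("scene","top","wrist"):
    c=cam(n); cv2.imwrite(f"pics/{n}0.png",c["image"]); print(n,[(k,c[k]) for k in c if k!="image"])
E
```

```text
{'time_s': 0.0, 'joint_positions': array([-7.91890895e+01,  2.05993346e+01,  8.65999480e+01, -3.55059000e-04,
        7.29096479e+01, -6.59366159e+00]), 'joint_velocities': array([-0.04882126, -0.06740611,  0.06422843,  0.03078344, -0.01908763,
       -0.07712444]), 'joint_torque': array([-4.83005806e-04, -5.27623808e+01, -2.78619111e+01,  5.35809443e-05,
        1.33026531e-02,  6.62907979e-06]), 'tcp_pos': array([ 0.1793264 , -0.57177053,  0.19363275]), 'orientation': array([[ 9.54215955e-01,  2.99118339e-01, -3.62422047e-04],
       [ 2.99118483e-01, -9.54214153e-01,  1.86633986e-03],
       [ 2.12428231e-04, -1.88929840e-03, -9.99998193e-01]]), 'ft_force': array([-0.05281629, -0.54740292, -0.20907241]), 'wrist_torque': array([ 0.00035524,  0.01767295, -0.01906391]), 'grip_width': 0.08544371640070361}
scene [('fx', 449.3021978533489), ('fy', 449.3021978533489), ('cx', 319.70430095469015), ('cy', 195.25991692266572), ('position', array([ 1.71258966, -0.08525403,  0.86694129])), ('attitude', array([[ 0.01782735, -0.55899382,  0.82898015],
       [ 0.9998355 ,  0.00719671, -0.0166487
[... 786 characters left out ...]
7,  1.15422906]))]
wrist [('fx', 304.4490992638317), ('fy', 304.4490992638317), ('cx', 319.7133883050674), ('cy', 199.73120908392957), ('T_tool_cam', array([[ 3.18469826e-04,  9.63244766e-01,  2.68625052e-01,
         6.80530266e-02],
       [ 9.99999903e-01, -3.88811809e-04,  2.08659412e-04,
        -7.96256772e-04],
       [ 3.05434679e-04,  2.68624960e-01, -9.63244796e-01,
        -1.80097468e-01],
       [ 0.00000000e+00,  0.00000000e+00,  0.00000000e+00,
         1.00000000e+00]])), ('R', array([[ 0.29942323,  0.91895501,  0.25664647],
       [-0.95411839,  0.2889386 ,  0.0785658 ],
       [-0.00195664, -0.26839555,  0.96330681]])), ('p', array([ 0.24411693, -0.55103815,  0.37385422]))]
```

View pics/top0.png

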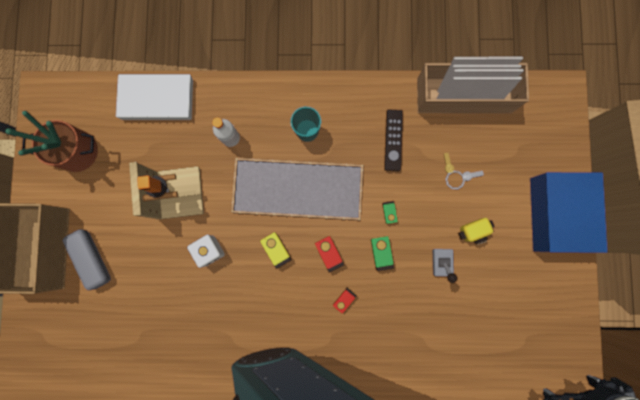

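View pics/scene0.png

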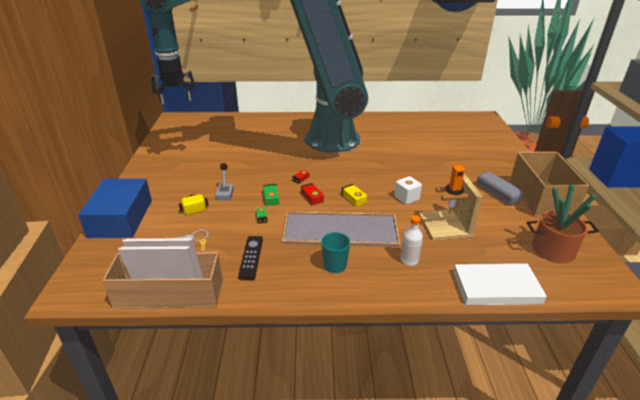

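The top view shows yellow at (275,250), the large red at (329,254) and the large green at (382,253). The small red (344,301) and small green (390,213) are decoys. The headlamp at (477,230) and the blue box at (568,212) aren't packs, and I see no blue pack. The rest with the tester is at (160,190), the cube at (204,251), the switch at (445,265) and the tray at (298,189).

```bash
cat > meas.py <<'E'
from h import *
def blobs(img,lo,hi,amin=40):
    m=cv2.inRange(cv2.cvtColor(img,cv2.COLOR_BGR2HSV),lo,hi)
    n,l,st,ce=cv2.connectedComponentsWithStats(m)
    return [( l==i).astype(np.uint8) for i in range(1,n) if st[i,4]>=amin]
COL=dict(yellow=((22,150,90),(34,255,255)),green=((50,120,50),(75,255,255)),red1=((0,170,80),(5,255,255)),red2=((174,170,80),(180,255,255)),white=((0,0,170),(180,40,255)),orange=((7,190,150),(16,255,255)),brass=((15,90,80),(28,255,255)))
def rect(c,m,z):
    ct=max(cv2.findContours(m,cv2.RETR_EXTERNAL,cv2.CHAIN_APPROX_NONE)[0],key=cv2.contourArea).reshape(-1,2)
    P=np.array([onz(c,u,v,z)[:2] for u,v in ct],np.float32)*1000
    return cv2.minAreaRect(P)
E
python3 - <<'E'
from meas import *
c=cam("top")
for k in("yellow","green","red1","red2","white","orange"):
    for m in blobs(c["image"],*COL[k],amin=15):
        v,u=np.nonzero(m); 
        z=.064 if k=="white" else .032
        r=rect(c,m,z) if len(u)>20 else None
        print(k,len(u),u.mean().round(1),v.mean().round(1),[np.round(x,1) for x in r] if r else "")
# tray corners (outer pale rim)
for uv in((237,159),(363,164),(361,219),(232,213)): print("tray",onz(c,*uv,.012).round(3))
im=c["image"]
a=cv2.resize(im[140:300,110:290],None,fx=4,fy=4,interpolation=cv2.INTER_CUBIC); cv2.imwrite("pics/a.png",a)
b=cv2.resize(im[150:300,300:490],None,fx=4,fy=4,interpolation=cv2.INTER_CUBIC); cv2.imwrite("pics/b.png",b)
E
```

```text
yellow 520 477.1 229.5 [array([ 503.8, -473.9]), array([48.1, 78.9]), np.float64(20.9)]
yellow 410 275.1 249.9 [array([451.7,  57.8]), array([76.4, 49.6]), np.float64(31.3)]
green 134 389.3 211.3 [array([ 546.5, -246.4]), array([47.8, 27.1]), np.float64(9.7)]
green 352 382.0 253.7 [array([ 444.7, -225. ]), array([71.3, 42.9]), np.float64(9.9)]
red1 388 329.0 253.5 [array([442.2, -84.9]), array([73.5, 43.5]), np.float64(26.9)]
red1 207 344.3 300.1 [array([ 316.1, -125.1]), array([32.1, 52.5]), np.float64(51.2)]
white 31 470.0 58.0 [array([ 956.6, -457. ]), array([78.8,  0. ]), np.float64(89.9)]
white 24 466.5 65.0 [array([ 937.3, -447.3]), array([60.3,  0. ]), np.float64(89.9)]
white 66 488.5 70.0 [array([ 923.6, -504.4]), array([169.9,   0. ]), np.float64(89.9)]
white 3061 152.7 95.3 [array([855.7, 386.5]), array([115.7, 193.9]), np.float64(0.1)]
white 68 488.4 78.0 [array([ 903.1, -501.1]), array([169.6,   2.7]), np.float64(90.0)]
white 21 466.3 176.0 [array([ 640.5, -439.6]), array([ 5.2, 18. ]), np.float64(0.3)]
white 496 202.7 250.5 [array([444. , 237.8]), array([62.5, 62. ]), np.float64(31.1)]
tray [0.693 0.166 0.012]
tray [ 0.681 -0.178  0.012]
tray [ 0.531 -0.173  0.012]
tray [0.545 0.176 0.012]
```

View pics/a.png

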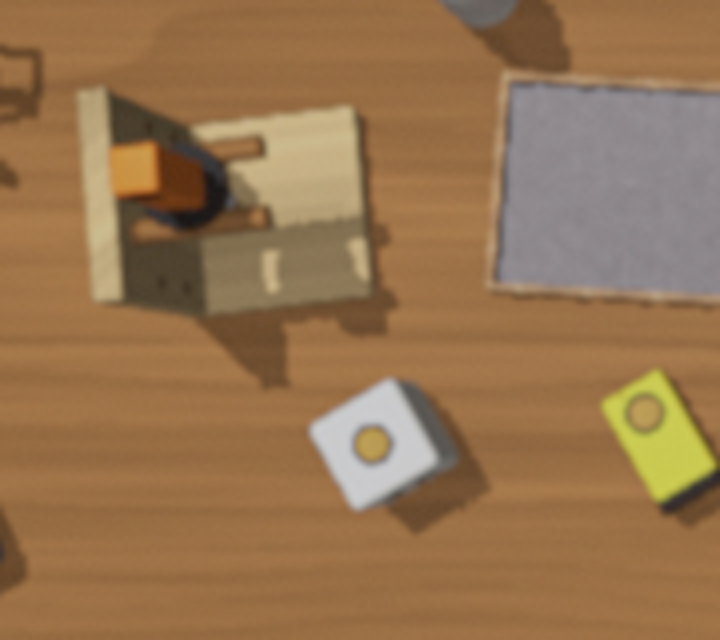

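View pics/b.png

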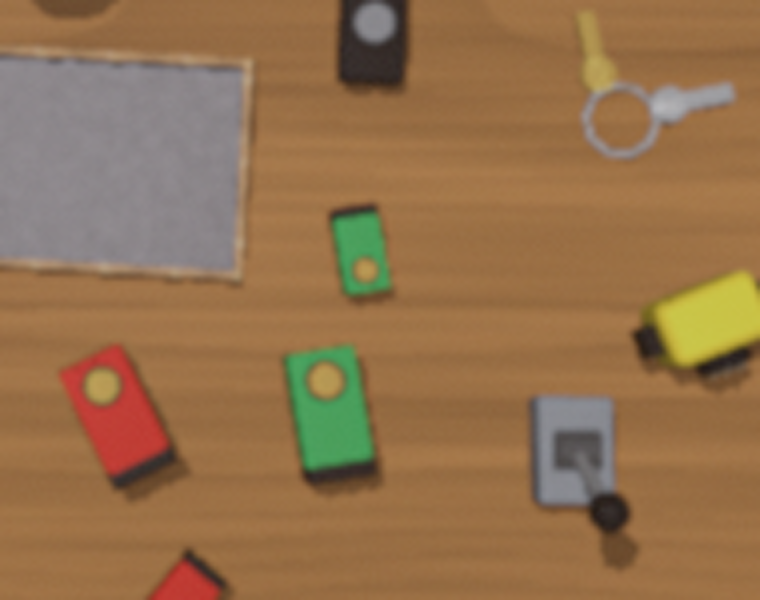

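The crops show brass pads at the forward (+x) ends of all three packs, near crop b (103,385) for red and (326,381) for green, and crop a (645,411) for yellow. The switch ball at crop b (609,512) leans towards the robot. In crop a the tester hangs on the pegs, with the rest's panel on the left, at +y.

```bash
cat >> meas.py <<'E'
from scipy.spatial.transform import Rotation as Ro
def packs(c,zt=.032,names=("yellow","green","red1")):
    out={}
    for k in names:
        ms=[m for m in blobs(c["image"],*COL[k],amin=100)]
        L=[]
        for m in ms:
            r=rect(c,m,zt); 
            (a,b)=r[1]; ang=r[2]+(90 if b>a else 0); ang=(ang+90)%180-90
            d=np.array([np.cos(np.radians(ang)),np.sin(np.radians(ang))])
            L.append((np.round(np.array(r[0])-d*(86-max(a,b))/2,1),round(ang,1),np.round(sorted(r[1]),1)))
        out[k]=L
    return out
def goto(x,y,z,yaw,s=None):
    "shift mm / turn deg (tool axes) from the present pose to tool-down pose, tool x at yaw; m, deg"
    s=s or telemetry.read_state(); R=np.array(s["orientation"])
    cy,sy=np.cos(np.radians(yaw)),np.sin(np.radians(yaw))
    Rt=np.array([[cy,sy,0],[sy,-cy,0],[0,0,-1.]])
    d=R.T@(np.array([x,y,z])-s["tcp_pos"])*1000
    return np.round(np.r_[d,np.degrees(Ro.from_matrix(R.T@Rt).as_rotvec())],1).tolist()
E
python3 - <<'E'
from meas import *
c=cam("top"); print(packs(c))
for n,uv in dict(y=(110+645/4,140+411/4),r=(300+103/4,150+385/4),g=(300+326/4,150+381/4)).items(): print(n,onz(c,uv[0]-.4,uv[1]-.4,.032))
print(goto(.44,-.225,.15,10))
E
```

```text
{'yellow': [(array([ 502.6, -470.2]), -67.9, array([47.9, 78.8])), (array([447.5,  55.5]), 31.4, array([49.2, 76.5]))], 'green': [(array([ 527.8, -249. ]), 7.7, array([26.8, 48.2])), (array([ 437.7, -225.9]), 9.0, array([43.3, 71.8]))], 'red1': [(array([436.7, -87.8]), 26.9, array([43.5, 73.5])), (array([ 302.9, -114.7]), -39.0, array([32.4, 52.5]))]}
y [0.46642406 0.06662657 0.032     ]
r [ 0.45841303 -0.07717768  0.032     ]
g [ 0.46222218 -0.22330961  0.032     ]
[352.5, -253.3, 44.4, -0.1, -0.0, 7.4]
```

>>> play_rows(
  targets=[
    [[352, -253, 45, 0, 0, 7.4], [352, -253, 45, 0, 0, 7.4], [352, -253, 45, 0, 0, 7.4], [352, -253, 45, 0, 0, 7.4], [352, -253, 45, 0, 0, 7.4], [352, -253, 45, 0, 0, 7.4], [352, -253, 45, 0, 0, 7.4], [352, -253, 45, 0, 0, 7.4], [352, -253, 45, 0, 0, 7.4], [352, -253, 45, 0, 0, 7.4]],
  ],
  claw=0,
  force=30,
)

```text
time_s: 1.5
tcp_pos: [0.4391, -0.2271, 0.1497]
orientation: [[0.985, 0.172, 0.0], [0.172, -0.985, -0.0], [-0.0, 0.0, -1.0]]
ft_force: [-0.1, -0.3, -0.5]
grip_width: 0.0856
```

```bash
python3 - <<'E'
from meas import *
s=telemetry.read_state(); print(s["time_s"],s["tcp_pos"],goto(.44,-.226,.008,9.5))
c=cam("wrist"); print(packs(c,names=("green",))); cv2.imwrite("pics/w1.png",c["image"])
E
```

```text
1.5 [ 0.43911695 -0.22707277  0.14966105] [1.1, -1.0, 141.7, 0.0, 0.0, 0.4]
{'green': [(array([ 528.5, -250.8]), 9.8, array([28.6, 47.6])), (array([ 442.6, -226.7]), 9.9, array([43.3, 75.7]))]}
```

View pics/w1.png

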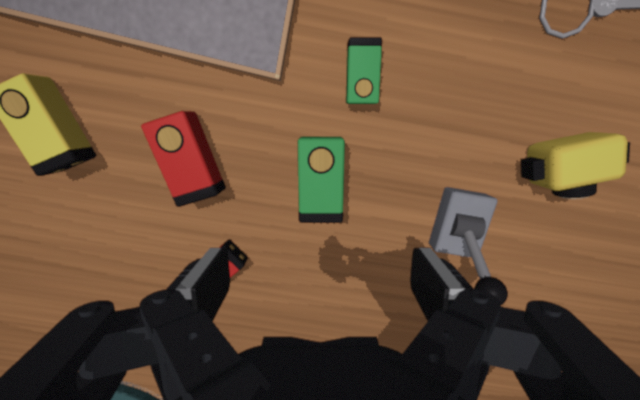

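Wrist view: green pack centred at (321,180), aligned with the tool, with its pad at (321,160). The decoy is at (364,72). Descending.

>>> play_rows(
  targets=[
    [[2, 0, 60, 0, 0, 0], [2, 0, 110, 0, 0, 0], [2, 0, 130, 0, 0, 0], [2, 0, 141, 0, 0, 0], [2, 0, 141, 0, 0, 0]],
  ],
)

```text
time_s: 2.17
tcp_pos: [0.4413, -0.2261, 0.0084]
orientation: [[0.985, 0.172, -0.0], [0.172, -0.985, 0.0], [-0.0, -0.0, -1.0]]
ft_force: [0.3, -0.7, -0.5]
grip_width: 0.0856
```

>>> play_rows(
  targets=[
    [[0, 0, 0, 0, 0, 0], [0, 0, 0, 0, 0, 0], [0, 0, 0, 0, 0, 0], [0, 0, 0, 0, 0, 0], [0, 0, 0, 0, 0, 0], [0, 0, 0, 0, 0, 0]],
  ],
  claw=255,
  force=30,
)

```text
time_s: 2.92
tcp_pos: [0.4416, -0.2254, 0.0085]
orientation: [[0.985, 0.174, -0.0], [0.174, -0.985, 0.0], [-0.0, -0.0, -1.0]]
ft_force: [0.7, -0.5, 0.8]
grip_width: 0.0003
```

>>> play_rows(
  targets=[
    [[0, 0, -30, 0, 0, 0], [0, 0, -70, 0, 0, 0], [0, 0, -100, 0, 0, 0], [0, 0, -100, 0, 0, 0]],
  ],
)

```text
time_s: 3.42
tcp_pos: [0.4434, -0.2266, 0.1107]
orientation: [[0.985, 0.174, 0.004], [0.174, -0.985, -0.003], [0.004, 0.003, -1.0]]
ft_force: [0.1, 0.9, 0.2]
grip_width: 0.0001
```

```bash
python3 - <<'E'
from meas import *
T=np.array([.6125,-.002]);a=np.radians(-2.2);ty=np.array([-np.sin(a),np.cos(a)])
c=cam("top");print(packs(c,names=("yellow","red1")))
for n,o in(("g",-.105),("r",0),("y",.105)):
    p=T+ty*o; print(n,p.round(4),goto(*p,.10,-2.2),goto(*p,.0135,-2.2))
E
```

```text
{'yellow': [(array([ 502.5, -470.2]), -67.9, array([47.9, 78.8])), (array([447.5,  55.4]), 31.4, array([49.2, 76.5]))], 'red1': [(array([436.7, -87.8]), 26.9, array([43.5, 73.5])), (array([ 303.2, -114.2]), -39.4, array([31.2, 52.4]))]}
g [ 0.6085 -0.1069] [184.3, -88.2, 9.4, 0.1, -0.1, 12.2] [184.2, -88.4, 95.9, 0.1, -0.1, 12.2]
r [ 0.6125 -0.002 ] [206.5, -190.9, 9.3, 0.1, -0.1, 12.2] [206.4, -191.0, 95.8, 0.1, -0.1, 12.2]
y [0.6165 0.1029] [228.7, -293.5, 9.2, 0.1, -0.1, 12.2] [228.6, -293.6, 95.7, 0.1, -0.1, 12.2]
```

The jaws closed on nothing. I'll look again.

```bash
python3 - <<'E'
from meas import *
c=cam("wrist"); print(packs(c,names=("green",))); w=c["image"]
t=cam("top"); print(packs(t,names=("green",)))
cv2.imwrite("pics/w2.png",np.hstack([cv2.resize(w,(480,300)),t["image"][180:330,300:460].repeat(2,0).repeat(2,1)]))
E
```

```text
{'green': [(array([ 528.2, -250.4]), 9.8, array([28.9, 47.7])), (array([ 443.2, -226.5]), 9.9, array([43.5, 75.9]))]}
{'green': [(array([ 528.5, -249.5]), 9.7, array([27.1, 48.6]))]}
```

View pics/w2.png

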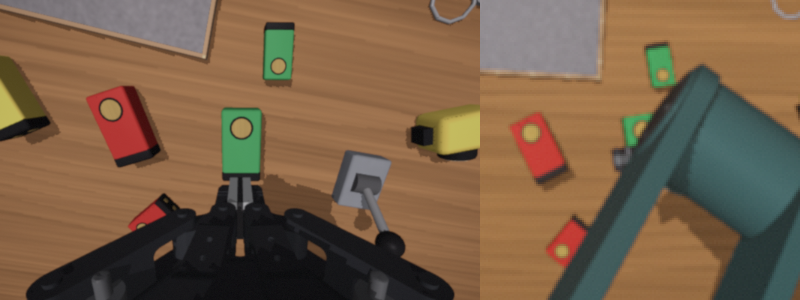

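The pack hasn't moved and sits below the closed fingers, so I'll repeat in stages with a look at the bottom.

>>> play_rows(
  targets=[
    [[0, 0, 0, 0, 0, 0], [0, 0, 0, 0, 0, 0], [0, 0, 0, 0, 0, 0], [0, 0, 0, 0, 0, 0], [0, 0, 0, 0, 0, 0], [0, 0, 0, 0, 0, 0]],
  ],
  claw=0,
)

```text
time_s: 4.32
tcp_pos: [0.4417, -0.2254, 0.1085]
orientation: [[0.985, 0.174, 0.0], [0.174, -0.985, 0.0], [0.0, -0.0, -1.0]]
ft_force: [0.5, 0.6, -0.7]
grip_width: 0.0854
```

>>> play_rows(
  targets=[
    [[0, 0, 60, 0, 0, 0], [0, 0, 90, 0, 0, 0], [0, 0, 102, 0, 0, 0], [0, 0, 102, 0, 0, 0], [0, 0, 102, 0, 0, 0]],
  ],
)

```text
time_s: 4.95
tcp_pos: [0.4427, -0.2261, 0.0076]
orientation: [[0.985, 0.174, 0.002], [0.174, -0.985, -0.001], [0.002, 0.001, -1.0]]
ft_force: [0.1, -0.7, -0.4]
grip_width: 0.0852
```

```bash
python3 - <<'E'
from meas import *
s=telemetry.read_state(); print(s["tcp_pos"],s["orientation"],s["grip_width"])
c=cam("wrist"); print(packs(c,names=("green",)),proj(c,s["tcp_pos"])); cv2.imwrite("pics/w3.png",c["image"])
E
```

```text
[ 0.44267069 -0.22609974  0.0075782 ] [[ 0.98477986  0.17379727  0.00177303]
 [ 0.17379944 -0.9847804  -0.00115297]
 [ 0.00154566  0.00144357 -0.99999776]] 0.08522333397442644
{'green': [(array([ 522.7, -249.8]), 9.9, array([29.6, 43.2])), (array([ 445.4, -226. ]), 9.7, array([44.2, 78.7]))]} (np.float64(321.0166522858127), np.float64(226.83212101016215))
```

View pics/w3.png

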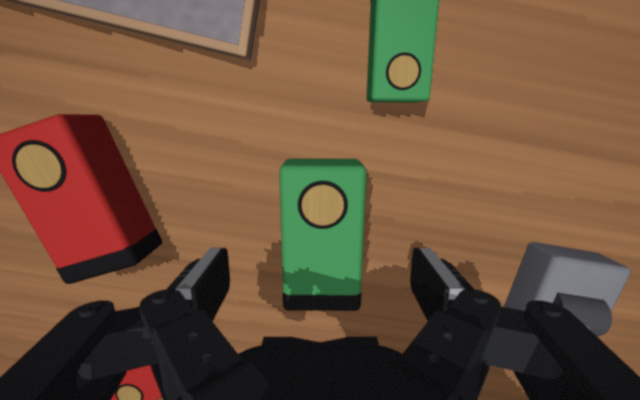

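Wrist view: the pack (281–365, 160–308) is well between the jaws, but the fingertips at rows ~250 look nearer the camera than the reported TCP would put them. So the tips are higher than the reported TCP. I'll lower 14 mm (safe with open jaws), close and read the opening.

>>> play_rows(
  targets=[
    [[1, 0, 5, 0, 0, 0], [1, 0, 9, 0, 0, 0], [1, 0, 12, 0, 0, 0], [1, 0, 14, 0, 0, 0], [1, 0, 14, 0, 0, 0]],
  ],
)

```text
time_s: 5.62
tcp_pos: [0.4424, -0.2251, -0.0077]
orientation: [[0.985, 0.174, -0.0], [0.174, -0.985, 0.0], [-0.0, -0.0, -1.0]]
ft_force: [0.7, -0.5, -0.6]
grip_width: 0.0858
```

>>> play_rows(
  targets=[
    [[0, 0, 0, 0, 0, 0], [0, 0, 0, 0, 0, 0], [0, 0, 0, 0, 0, 0], [0, 0, 0, 0, 0, 0], [0, 0, 0, 0, 0, 0], [0, 0, 0, 0, 0, 0]],
  ],
  claw=255,
)

```text
time_s: 6.38
tcp_pos: [0.4447, -0.2263, -0.0048]
orientation: [[0.985, 0.174, 0.004], [0.174, -0.985, -0.002], [0.004, 0.003, -1.0]]
ft_force: [-1.2, 2.2, 29.1]
grip_width: 0.0003
```

```bash
python3 - <<'E'
from meas import *
s=telemetry.read_state(); print(s["tcp_pos"],s["grip_width"],s["ft_force"])
c=cam("wrist"); w=c["image"]; print(packs(c,names=("green",)))
t=cam("scene"); u,v=map(int,proj(t,s["tcp_pos"])); print(u,v)
cr=cv2.resize(t["image"][v-40:v+20,u-40:u+40],None,fx=5,fy=5,interpolation=cv2.INTER_CUBIC); cv2.circle(cr,(200,200),3,(255,0,255),1)
cv2.imwrite("pics/w4.png",np.hstack([cv2.resize(w,(400,300)),cr]))
E
```

```text
[ 0.44470642 -0.22625462 -0.00483796] 0.0002522072133423071 [-1.19091859  2.17731895 29.08494102]
{'green': [(array([ 520.7, -249.8]), 9.8, array([29.6, 40.8])), (array([ 446.3, -226.4]), 9.7, array([44. , 62.2]))]}
271 199
```

View pics/w4.png

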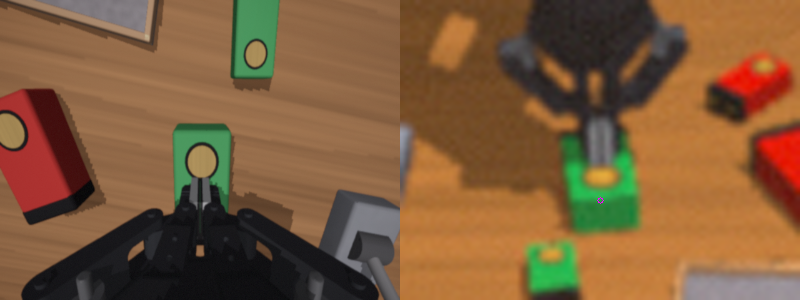

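The crop explains it: the closed tips are standing on the green pack's top (29 N) at a reported TCP z of −0.005, when they should read +0.032. The real finger ends are therefore about 37 mm short of the reported TCP. Laterally they agree, and the camera measurements are consistent too. I'll correct for this in z, then raise, open and go deeper.

>>> play_rows(
  targets=[
    [[0, 0, -30, 0, 0, 0], [0, 0, -30, 0, 0, 0]],
  ],
)

```text
time_s: 6.72
tcp_pos: [0.4442, -0.2263, 0.0243]
orientation: [[0.985, 0.174, 0.003], [0.174, -0.985, -0.002], [0.003, 0.003, -1.0]]
ft_force: [0.2, -0.0, 0.9]
grip_width: 0.0002
```

>>> play_rows(
  targets=[
    [[0, 0, 0, 0, 0, 0], [0, 0, 0, 0, 0, 0], [0, 0, 0, 0, 0, 0], [0, 0, 0, 0, 0, 0], [0, 0, 0, 0, 0, 0]],
  ],
  claw=0,
)

```text
time_s: 7.35
tcp_pos: [0.4425, -0.2252, 0.0223]
orientation: [[0.985, 0.174, -0.0], [0.174, -0.985, 0.0], [-0.0, -0.0, -1.0]]
ft_force: [-0.1, 0.7, 0.1]
grip_width: 0.0854
```

>>> play_rows(
  targets=[
    [[-3, 0, 25, 0, 0, 0], [-3, 0, 40, 0, 0, 0], [-3, 0, 50, 0, 0, 0], [-3, 0, 55, 0, 0, 0], [-3, 0, 55, 0, 0, 0]],
  ],
)

```text
time_s: 7.98
tcp_pos: [0.4397, -0.2257, -0.0327]
orientation: [[0.985, 0.174, -0.0], [0.174, -0.985, 0.0], [-0.0, -0.0, -1.0]]
ft_force: [-0.1, -0.7, 0.2]
grip_width: 0.0857
```

```bash
python3 - <<'E'
from meas import *
s=telemetry.read_state(); print(s["tcp_pos"],s["grip_width"],s["ft_force"])
c=cam("wrist"); print(packs(c,names=("green",)))
E
```

```text
[ 0.43966397 -0.22569527 -0.0326774 ] 0.08572241907059251 [-0.12683275 -0.6909122   0.24908977]
{'green': [(array([ 530.4, -218.6]), -80.0, array([28.2, 30. ])), (array([ 446.5, -226.3]), 9.7, array([44.1, 79.6]))]}
```

>>> play_rows(
  targets=[
    [[0, 0, 0, 0, 0, 0], [0, 0, 0, 0, 0, 0], [0, 0, 0, 0, 0, 0], [0, 0, 0, 0, 0, 0], [0, 0, 0, 0, 0, 0]],
  ],
  claw=255,
)

```text
time_s: 8.65
tcp_pos: [0.4402, -0.2262, -0.0319]
orientation: [[0.985, 0.174, 0.001], [0.174, -0.985, -0.001], [0.001, 0.001, -1.0]]
ft_force: [0.0, -0.3, 5.7]
grip_width: 0.0456
```

>>> play_rows(
  targets=[
    [[0, 0, -20, 0, 0, 0], [0, 0, -60, 0, 0, 0], [0, 0, -90, 0, 0, 0], [0, 0, -90, 0, 0, 0], [0, 0, -90, 0, 0, 0]],
  ],
)

```text
time_s: 9.28
tcp_pos: [0.439, -0.2253, 0.0568]
orientation: [[0.985, 0.174, -0.001], [0.174, -0.985, 0.001], [-0.001, -0.001, -1.0]]
ft_force: [-0.1, -0.1, -2.0]
grip_width: 0.0452
```

```bash
sed -i 's/np.array(\[x,y,z\])-s/np.array([x,y,z-.037])-s/' meas.py; cat >> meas.py <<'E'
T=np.array([.6125,-.002]);_a=np.radians(-2.2);ty=np.array([-np.sin(_a),np.cos(_a)]);tx=np.array([np.cos(_a),np.sin(_a)])
E
python3 - <<'E'
from meas import *
s=telemetry.read_state(); print(s["tcp_pos"],s["grip_width"],s["ft_force"])
c=cam("wrist"); im=c["image"]; print(packs(c,names=("green",)))
m=blobs(im,*COL["green"],amin=100)
for q in m: v,u=np.nonzero(q); print(len(u),u.min(),u.max(),v.min(),v.max())
p=T-ty*.105; print(goto(*p,.10,-2.2),goto(*p,.009,-2.2))
E
```

```text
[ 0.43897711 -0.22527987  0.05679846] 0.045212037063737893 [-0.13781831 -0.14101687 -1.97652815]
{'green': [(array([ 528. , -249.8]), 10.0, array([29.4, 48.1])), (array([ 430.5, -226. ]), 10.0, array([ 79.9, 139.6]))]}
3396 361 412 13 98
14961 264 376 166 339
[187.7, -86.9, -6.7, -0.1, 0.1, 12.2] [187.9, -86.7, 84.3, -0.1, 0.1, 12.2]
```

Pack gripped (45 mm). Moving to the tray.

>>> play_rows(
  targets=[
    [[188, -87, -6, 0, 0, 12.2], [188, -87, -6, 0, 0, 12.2], [188, -87, -6, 0, 0, 12.2], [188, -87, -6, 0, 0, 12.2], [188, -87, 30, 0, 0, 12.2], [188, -87, 60, 0, 0, 12.2], [188, -87, 76, 0, 0, 12.2], [188, -87, 82, 0, 0, 12.2], [188, -87, 84, 0, 0, 12.2], [188, -87, 84, 0, 0, 12.2]],
  ],
)

```text
time_s: 10.58
tcp_pos: [0.6104, -0.1077, -0.0257]
orientation: [[0.999, -0.039, 0.001], [-0.039, -0.999, -0.0], [0.001, 0.0, -1.0]]
ft_force: [-0.4, 0.9, -1.8]
grip_width: 0.0453
```

```bash
python3 - <<'E'
from meas import *
s=telemetry.read_state(); print(s["tcp_pos"],s["grip_width"],s["ft_force"],s["joint_positions"])
p=T-ty*.105; print(goto(*p,.009,-2.2)); c=cam("top");print(packs(c,names=("yellow","red1")))
E
```

```text
[ 0.61042706 -0.10773962 -0.02569622] 0.045348561921679076 [-0.37708434  0.87152609 -1.79993389] [-1.63959427e+01  3.67982521e+01  9.48599260e+01  9.21067108e-03
  4.82589970e+01  7.58044652e+01]
[-2.0, -0.7, 2.3, 0.0, -0.1, -0.0]
{'yellow': [(array([ 502.4, -470.1]), -67.3, array([48.4, 77.8]))], 'red1': []}
```

>>> play_rows(
  targets=[
    [[-1, 0, 2.5, 0, 0, 0], [-1, 0, 2.5, 0, 0, 0]],
  ],
)

```text
time_s: 10.88
tcp_pos: [0.6097, -0.1077, -0.0279]
orientation: [[0.999, -0.038, 0.002], [-0.038, -0.999, -0.001], [0.002, 0.0, -1.0]]
ft_force: [0.8, 0.2, 5.0]
grip_width: 0.0453
```

>>> play_rows(
  targets=[
    [[0, 0, 0, 0, 0, 0], [0, 0, 0, 0, 0, 0], [0, 0, 0, 0, 0, 0], [0, 0, -1, 0, 0, 0], [0, 0, -50, 0, 0, 0], [0, 0, -110, 0, 0, 0], [0, 0, -110, 0, 0, 0], [0, 0, -110, 0, 0, 0]],
  ],
  claw=0,
)

```text
time_s: 11.88
tcp_pos: [0.6084, -0.1073, 0.0809]
orientation: [[0.999, -0.038, -0.0], [-0.038, -0.999, 0.0], [-0.0, -0.0, -1.0]]
ft_force: [-0.7, 0.7, -0.5]
grip_width: 0.0855
```

```bash
python3 - <<'E'
from meas import *
s=telemetry.read_state(); print(s["time_s"],s["tcp_pos"],s["grip_width"],s["ft_force"])
c=cam("wrist"); print(packs(c,zt=.036)); print(packs(c,names=("red1",)))
print(goto(.438,-.0875,.12,26.9),goto(.438,-.0875,.007,26.9))
E
```

```text
11.875 [ 0.60835471 -0.10728849  0.08092229] 0.0854501859418553 [-0.74578677  0.72009563 -0.48110847]
{'yellow': [], 'green': [(array([ 613.3, -107.1]), -2.2, array([44. , 77.1])), (array([ 542.2, -239.6]), 9.6, array([32.8, 51.3]))], 'red1': [(array([501.7, -33.6]), -74.1, array([47.1, 50.6]))]}
{'red1': [(array([498.8, -33. ]), -74.1, array([48. , 51.5]))]}
[-170.1, -13.1, -2.7, -0.1, 0.1, -29.1] [-169.9, -13.0, 110.3, -0.1, 0.1, -29.1]
```

Green is in the tray. The red reading looks shifted, so I'll move near it and measure again.

>>> play_rows(
  targets=[
    [[-170, -13, -2, 0, 0, -29], [-170, -13, -2, 0, 0, -29], [-170, -13, -2, 0, 0, -29], [-170, -13, -2, 0, 0, -29], [-170, -13, -2, 0, 0, -29], [-170, -13, -2, 0, 0, -29]],
  ],
)

```text
time_s: 12.68
tcp_pos: [0.4409, -0.0883, 0.0827]
orientation: [[0.893, 0.451, 0.001], [0.451, -0.893, -0.0], [0.001, 0.0, -1.0]]
ft_force: [0.1, -0.0, 0.2]
grip_width: 0.086
```

```bash
python3 - <<'E'
from meas import *
s=telemetry.read_state(); print(s["time_s"],s["tcp_pos"],s["grip_width"],s["ft_force"])
c=cam("wrist"); print(packs(c,names=("red1","yellow"))); print(goto(.438,-.0875,.007,26.9)); cv2.imwrite("pics/w5.png",c["image"])
E
```

```text
12.675 [ 0.44085232 -0.08832743  0.08274852] 0.08597296590883795 [ 0.1203897  -0.0318383   0.15575322]
{'red1': [(array([468.5, -62.7]), 26.8, array([45.2, 74.8])), (array([ 313.8, -106.8]), -41.4, array([41.4, 50.9]))], 'yellow': [(array([458.5,  34.6]), 30.9, array([ 2.3, 72.2]))]}
[-2.2, -2.0, 112.8, 0.0, -0.0, -0.1]
```

View pics/w5.png

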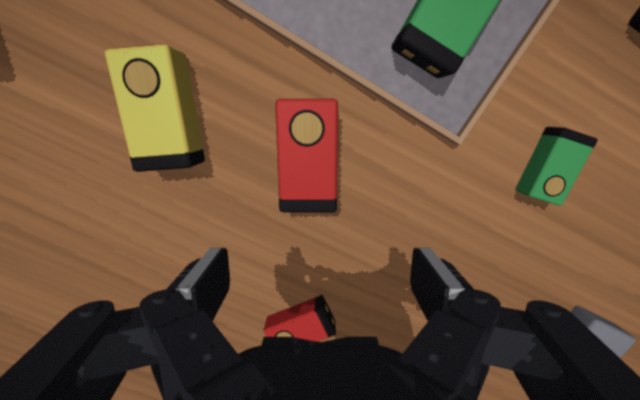

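The red pack has indeed been knocked aside. It is now at (307,155) in the wrist view, with its pad at (307,128), which puts it at (0.468, −0.063), yaw 27°. Re-aiming.

```bash
python3 - <<'E'
from meas import *
print(goto(.467,-.063,.007,26.8))
E
```

```text
[34.8, -10.8, 112.8, 0.0, -0.0, -0.0]
```

>>> play_rows(
  targets=[
    [[35, -11, 0, 0, 0, 0], [35, -11, 0, 0, 0, 0], [35, -11, 50, 0, 0, 0], [35, -11, 85, 0, 0, 0], [35, -11, 105, 0, 0, 0], [35, -11, 112, 0, 0, 0], [35, -11, 112, 0, 0, 0]],
  ],
)

```text
time_s: 13.6
tcp_pos: [0.4656, -0.0625, -0.0291]
orientation: [[0.893, 0.451, -0.001], [0.451, -0.893, 0.0], [-0.0, -0.0, -1.0]]
ft_force: [-0.1, -0.8, 0.5]
grip_width: 0.0853
```

>>> play_rows(
  targets=[
    [[0, 0, 0, 0, 0, 0], [0, 0, 0, 0, 0, 0], [0, 0, 0, 0, 0, 0], [0, 0, 0, 0, 0, 0], [0, 0, 0, 0, 0, 0]],
  ],
  claw=255,
)

```text
time_s: 14.22
tcp_pos: [0.4666, -0.0627, -0.028]
orientation: [[0.892, 0.451, 0.002], [0.451, -0.892, -0.001], [0.002, 0.002, -1.0]]
ft_force: [-0.4, -0.8, 5.6]
grip_width: 0.0457
```

>>> play_rows(
  targets=[
    [[0, 0, -20, 0, 0, 0], [0, 0, -60, 0, 0, 0], [0, 0, -90, 0, 0, 0], [0, 0, -90, 0, 0, 0], [0, 0, -90, 0, 0, 0]],
  ],
)

```text
time_s: 14.85
tcp_pos: [0.4649, -0.0621, 0.0605]
orientation: [[0.893, 0.451, -0.001], [0.451, -0.893, 0.0], [-0.0, -0.001, -1.0]]
ft_force: [-1.0, -0.0, -2.9]
grip_width: 0.0456
```

```bash
python3 - <<'E'
from meas import *
s=telemetry.read_state(); print(s["tcp_pos"],s["grip_width"],s["ft_force"])
print(goto(*T,.10,-2.2),goto(*T,.009,-2.2))
E
```

```text
[ 0.46491839 -0.06207254  0.06051488] 0.04555580950182702 [-0.98103059 -0.01071198 -2.90687041]
[158.8, 12.9, -2.6, -0.0, 0.0, 29.0] [158.9, 13.0, 88.4, -0.0, 0.0, 29.0]
```

>>> play_rows(
  targets=[
    [[60, 5, -3, 0, 0, 10], [120, 10, -3, 0, 0, 20], [159, 13, -3, 0, 0, 29], [159, 13, -3, 0, 0, 29], [159, 13, 30, 0, 0, 29], [159, 13, 60, 0, 0, 29], [159, 13, 76, 0, 0, 29], [159, 13, 82, 0, 0, 29], [159, 13, 85, 0, 0, 29], [159, 13, 85, 0, 0, 29]],
  ],
)

```text
time_s: 16.1
tcp_pos: [0.614, -0.0023, -0.0232]
orientation: [[0.999, -0.038, 0.001], [-0.038, -0.999, -0.0], [0.001, 0.0, -1.0]]
ft_force: [0.4, -0.1, -1.5]
grip_width: 0.0456
```

>>> play_rows(
  targets=[
    [[0, 0, 0, 0, 0, 0], [0, 0, 0, 0, 0, 0], [0, 0, 0, 0, 0, 0], [0, 0, -1, 0, 0, 0], [0, 0, -50, 0, 0, 0], [0, 0, -110, 0, 0, 0], [0, 0, -110, 0, 0, 0], [0, 0, -110, 0, 0, 0]],
  ],
  claw=0,
)

```text
time_s: 17.1
tcp_pos: [0.6131, -0.0022, 0.086]
orientation: [[0.999, -0.038, 0.0], [-0.038, -0.999, 0.0], [0.0, -0.0, -1.0]]
ft_force: [-0.6, -0.2, -0.4]
grip_width: 0.0854
```

```bash
python3 - <<'E'
from meas import *
s=telemetry.read_state(); print(s["time_s"],s["tcp_pos"],s["grip_width"],s["ft_force"])
c=cam("wrist"); print(packs(c,zt=.036))
c=cam("top"); print(packs(c,names=("yellow",)))
print(goto(.448,.0555,.12,31),goto(.448,.0555,.008,31))
E
```

```text
17.1 [ 0.61308029 -0.00215524  0.08599655] 0.08535182831330163 [-0.6386858  -0.24587736 -0.35312141]
{'yellow': [(array([486.3,  81.9]), -57.9, array([22.2, 46.3]))], 'green': [(array([ 613.1, -102.1]), -2.2, array([51.9, 76.4])), (array([ 544.4, -229.3]), 9.1, array([40.4, 53.7]))], 'red1': [(array([616.9,  -1.7]), -2.2, array([44. , 76.4]))]}
{'yellow': [(array([ 502.4, -470.1]), -67.3, array([48.4, 77.8]))]}
[-165.9, -51.2, 2.0, -0.1, 0.2, -33.2] [-165.6, -51.1, 114.0, -0.1, 0.2, -33.2]
```

>>> play_rows(
  targets=[
    [[-50, -16, 0, 0, 0, -10], [-100, -33, 0, 0, 0, -20], [-150, -48, 0, 0, 0, -30], [-166, -51, 0, 0, 0, -33.2], [-166, -51, 0, 0, 0, -33.2], [-166, -51, 0, 0, 0, -33.2]],
  ],
)

```text
time_s: 17.95
tcp_pos: [0.4505, 0.0549, 0.0856]
orientation: [[0.858, 0.514, 0.0], [0.514, -0.858, 0.0], [0.0, 0.0, -1.0]]
ft_force: [0.0, -0.4, 0.1]
grip_width: 0.0852
```

```bash
python3 - <<'E'
from meas import *
c=cam("wrist"); print(packs(c,names=("yellow",)))
print(goto(.448,.0555,.008,31))
E
```

```text
{'yellow': [(array([473.6,  98.2]), -59.0, array([ 2.3, 38.9]))]}
[-2.2, -2.1, 114.8, 0.0, -0.0, -0.1]
```

```bash
sed -i 's/yellow=((22,150,90)/yellow=((25,110,70)/; s/(34,255,255)),green/(38,255,255)),green/' meas.py; python3 - <<'E'
from meas import *
c=cam("wrist"); print(packs(c,names=("yellow",)))
cv2.imwrite("pics/w6.png",c["image"])
E
```

```text
{'yellow': [(array([447.2,  55.3]), 31.0, array([43.4, 75.3]))]}
```

View pics/w6.png

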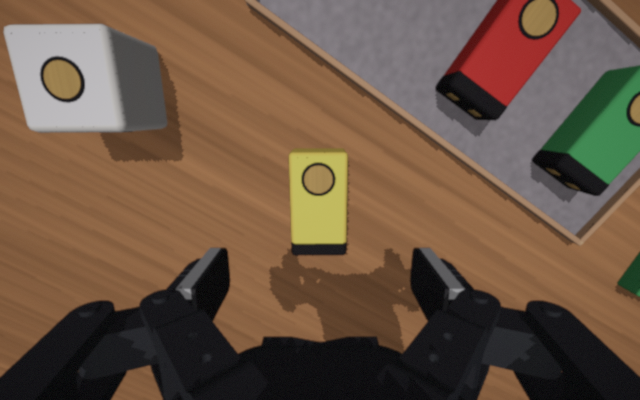

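Yellow is where expected, at (319,200) with its pad at (318,179). Red and green lie in the tray, and the cube is clear at (62,80). Going down.

>>> play_rows(
  targets=[
    [[-2, -2, 50, 0, 0, 0], [-2, -2, 85, 0, 0, 0], [-2, -2, 105, 0, 0, 0], [-2, -2, 114, 0, 0, 0], [-2, -2, 114, 0, 0, 0]],
  ],
)

```text
time_s: 18.68
tcp_pos: [0.4471, 0.0557, -0.0283]
orientation: [[0.857, 0.515, -0.001], [0.515, -0.857, 0.0], [-0.0, -0.0, -1.0]]
ft_force: [0.0, 0.1, 0.5]
grip_width: 0.0854
```

>>> play_rows(
  targets=[
    [[0, 0, 0, 0, 0, 0], [0, 0, 0, 0, 0, 0], [0, 0, 0, 0, 0, 0], [0, 0, 0, 0, 0, 0], [0, 0, 0, 0, 0, 0]],
  ],
  claw=255,
)

```text
time_s: 19.3
tcp_pos: [0.4476, 0.0558, -0.0271]
orientation: [[0.857, 0.515, 0.002], [0.515, -0.857, -0.0], [0.002, 0.001, -1.0]]
ft_force: [-0.5, -0.3, 5.9]
grip_width: 0.0456
```

>>> play_rows(
  targets=[
    [[0, 0, -20, 0, 0, 0], [0, 0, -60, 0, 0, 0], [0, 0, -90, 0, 0, 0], [0, 0, -90, 0, 0, 0], [0, 0, -90, 0, 0, 0]],
  ],
)

```text
time_s: 19.92
tcp_pos: [0.4461, 0.0559, 0.0617]
orientation: [[0.857, 0.515, -0.0], [0.515, -0.857, 0.0], [-0.0, -0.0, -1.0]]
ft_force: [0.2, 0.6, -1.8]
grip_width: 0.0453
```

```bash
python3 - <<'E'
from meas import *
s=telemetry.read_state(); print(s["tcp_pos"],s["grip_width"],s["ft_force"])
print(goto(*(T+ty*.105),.10,-2.2),goto(*(T+ty*.105),.009,-2.2))
E
```

```text
[0.44614236 0.05585162 0.06169738] 0.04529434536485951 [ 0.17270995  0.60007241 -1.82803674]
[170.3, 47.4, -1.4, -0.0, 0.0, 33.2] [170.3, 47.5, 89.6, -0.0, 0.0, 33.2]
```

>>> play_rows(
  targets=[
    [[55, 15, -3, 0, 0, 10], [110, 30, -3, 0, 0, 20], [160, 44, -3, 0, 0, 30], [170, 47, -3, 0, 0, 33.2], [170, 47, 30, 0, 0, 33.2], [170, 47, 60, 0, 0, 33.2], [170, 47, 76, 0, 0, 33.2], [170, 47, 82, 0, 0, 33.2], [170, 47, 85, 0, 0, 33.2], [170, 47, 85, 0, 0, 33.2]],
  ],
)

```text
time_s: 21.18
tcp_pos: [0.6173, 0.1032, -0.0222]
orientation: [[0.999, -0.038, 0.001], [-0.038, -0.999, 0.0], [0.001, -0.0, -1.0]]
ft_force: [0.5, 0.6, -0.5]
grip_width: 0.0457
```

>>> play_rows(
  targets=[
    [[0, 0, 0, 0, 0, 0], [0, 0, 0, 0, 0, 0], [0, 0, 0, 0, 0, 0], [0, 0, -1, 0, 0, 0], [0, 0, -50, 0, 0, 0], [0, 0, -110, 0, 0, 0], [0, 0, -160, 0, 0, 0], [0, 0, -160, 0, 0, 0], [0, 0, -160, 0, 0, 0]],
  ],
  claw=0,
)

```text
time_s: 22.3
tcp_pos: [0.6161, 0.1031, 0.1368]
orientation: [[0.999, -0.038, -0.0], [-0.038, -0.999, 0.0], [-0.0, -0.0, -1.0]]
ft_force: [-0.0, 0.6, -0.2]
grip_width: 0.0853
```

```bash
python3 - <<'E'
from meas import *
s=telemetry.read_state(); print(s["time_s"],s["tcp_pos"],s["grip_width"],s["ft_force"])
c=cam("wrist"); print(packs(c,zt=.036)); cv2.imwrite("pics/w7.png",c["image"])
t=cam("scene")["image"]; a=cv2.resize(t[140:260,380:500],None,fx=5,fy=5,interpolation=cv2.INTER_CUBIC)
cv2.imwrite("pics/s7.png",a)
E
```

```text
22.3 [0.61613111 0.103093   0.13680511] 0.08529578030866275 [-0.03684007  0.57597068 -0.22352068]
{'yellow': [(array([616.3, 104.3]), -1.9, array([43.7, 75.4]))], 'green': [(array([613. , -97.8]), -2.2, array([60. , 75.5])), (array([ 540.5, -208.6]), 13.6, array([10.6, 49.4]))], 'red1': [(array([616.8,   2.7]), -2.3, array([49.9, 75.6])), (array([ 337.7, -119.3]), 39.2, array([32.5, 35. ]))]}
```

View pics/s7.png

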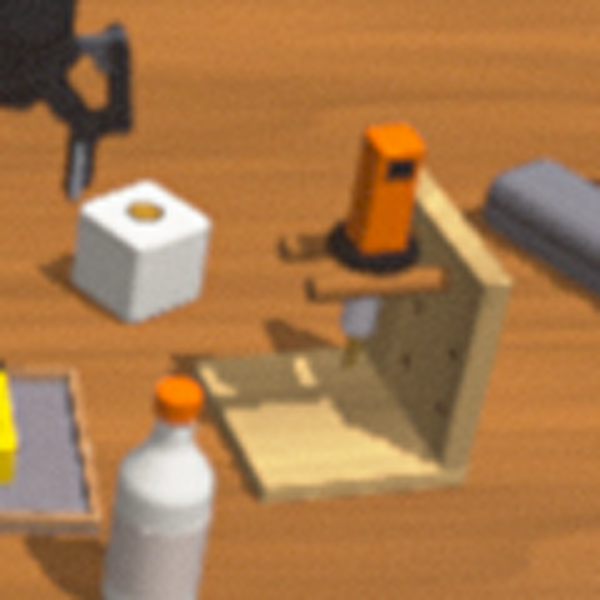

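The scene crop shows the tester upright on the pegs: orange grip (390,190), collar (373,245), panel on the +y side. All three packs measure flat in the tray. Next I'll hover over the tester with the jaws across the panel direction.

```bash
python3 - <<'E'
from meas import *
c=cam("top"); im=c["image"]
g=onz(c,143.4,181.6,.213); print("grip top",g)
# panel top edge ends (a.png px) at z=.15: (92,90)inner? outline
q=lambda x,y,z: onz(c,110+x/4-.4,140+y/4-.4,z).round(4)
print("panel top corners",q(80,90,.15),q(105,88,.15),q(120,298,.15),q(95,300,.15))
print("base corners",q(352,106,.015),q(372,295,.015))
print("peg ends",q(263,148,.133),q(270,217,.133))
print("bottle cap",onz(c,217,123,.15))
print(goto(g[0],g[1],.27,90))
E
```

```text
grip top [0.5995171  0.33483405 0.213     ]
panel top corners [0.6565 0.3983 0.15  ] [0.6578 0.3831 0.15  ] [0.5304 0.3677 0.15  ] [0.5291 0.3827 0.15  ]
base corners [0.6727 0.2735 0.015 ] [0.5432 0.2553 0.015 ]
peg ends [0.6242 0.2913 0.133 ] [0.5817 0.2853 0.133 ]
bottle cap [0.75384558 0.18840783 0.15      ]
[-24.8, -231.0, -97.8, -0.2, 0.2, -92.2]
```

>>> play_rows(
  targets=[
    [[0, 0, -98, 0, 0, -10], [-5, -40, -98, 0, 0, -20], [-10, -80, -98, 0, 0, -30], [-13, -120, -98, 0, 0, -40], [-18, -170, -98, 0, 0, -50], [-25, -230, -98, 0, 0, -60], [-25, -230, -98, 0, 0, -70], [-25, -230, -98, 0, 0, -80], [-25, -230, -98, 0, 0, -90], [-25, -230, -98, 0, 0, -99.7]],
  ],
)

```text
time_s: 23.7
tcp_pos: [0.5997, 0.3337, 0.233]
orientation: [[-0.136, 0.991, -0.003], [0.991, 0.136, -0.001], [-0.001, -0.003, -1.0]]
ft_force: [-0.0, 0.7, 0.6]
grip_width: 0.0855
```

>>> play_rows(
  targets=[
    [[0, 0, 0, 0, 0, 0], [0, 0, 0, 0, 0, 0]],
  ],
)

```text
time_s: 23.95
tcp_pos: [0.6001, 0.3337, 0.234]
orientation: [[-0.127, 0.992, -0.002], [0.992, 0.127, -0.001], [-0.0, -0.002, -1.0]]
ft_force: [-0.8, 0.6, 0.2]
grip_width: 0.0851
```

```bash
python3 - <<'E'
from meas import *
s=telemetry.read_state(); print(s["time_s"],s["tcp_pos"],s["joint_positions"])
c=cam("wrist"); cv2.imwrite("pics/w8.png",c["image"])
for m in blobs(c["image"],*COL["orange"],amin=100):
    v,u=np.nonzero(m); print(len(u),u.min(),u.max(),v.min(),v.max(),rect(c,m,.213))
E
```

```text
23.95 [0.60007652 0.33371313 0.2340295 ] [2.33158282e+01 2.62164665e+01 7.17495489e+01 7.24891966e-03
 8.21280818e+01 1.59959234e+01]
```

View pics/w8.png

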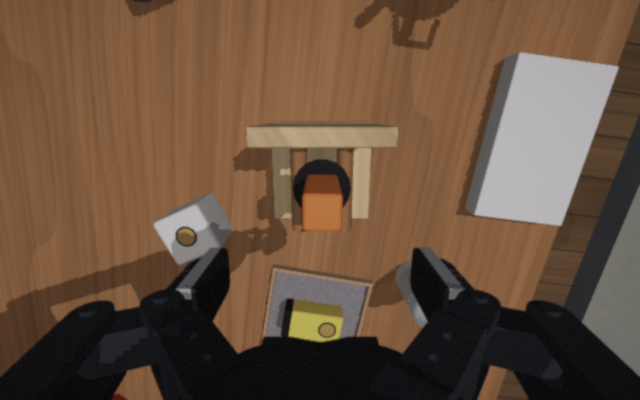

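Wrist view: the orange grip's top face spans about (303–342, 195–230), aligned with the jaws, and the panel is ahead of it at row 135.

```bash
python3 - <<'E'
from meas import *
c=cam("wrist"); im=c["image"]
m=cv2.inRange(cv2.cvtColor(im,cv2.COLOR_BGR2HSV),(3,150,60),(20,255,255))[150:260,270:370]
hv=cv2.cvtColor(im,cv2.COLOR_BGR2HSV)
print(hv[180:236:4,322].tolist())
print(hv[212,296:350:3].tolist())
for u,v in((303,195),(342,195),(303,230),(342,230),(322.5,212.5)): print(onz(c,u,v,.213).round(4))
# panel inner top edge & peg ends
for u,v in((248,147),(397,147)): print("panel in",onz(c,u,v,.15).round(4))
g=onz(c,322.5,212.5,.213); print(goto(g[0],g[1],.16,97.5))
E
```

```text
[[10, 184, 108], [11, 182, 109], [11, 187, 108], [11, 183, 117], [12, 168, 181], [14, 166, 180], [14, 165, 181], [13, 166, 181], [13, 164, 182], [13, 164, 182], [13, 165, 181], [13, 168, 181], [12, 168, 179], [13, 134, 145]]
[[13, 136, 94], [13, 139, 90], [11, 176, 122], [12, 170, 179], [13, 163, 181], [13, 166, 181], [13, 165, 181], [13, 163, 181], [13, 165, 181], [13, 165, 181], [13, 165, 181], [13, 167, 180], [13, 163, 181], [13, 163, 181], [13, 169, 180], [11, 165, 150], [13, 132, 139], [13, 132, 129]]
[0.5867 0.3482 0.213 ]
[0.6131 0.3516 0.213 ]
[0.5896 0.3228 0.213 ]
[0.6169 0.3264 0.213 ]
[0.6015 0.3375 0.213 ]
panel in [0.5334 0.3677 0.15  ]
panel in [0.6605 0.3841 0.15  ]
[3.5, 1.8, 111.6, -0.0, 0.0, -0.1]
```

>>> play_rows(
  targets=[
    [[3, 1.5, 45, 0, 0, 0], [3, 1.5, 75, 0, 0, 0], [3, 1.5, 90, 0, 0, 0], [3, 1.5, 90, 0, 0, 0]],
  ],
)

```text
time_s: 24.55
tcp_pos: [0.601, 0.3368, 0.1442]
orientation: [[-0.13, 0.992, -0.002], [0.992, 0.13, -0.001], [-0.0, -0.002, -1.0]]
ft_force: [-0.1, -0.5, 0.5]
grip_width: 0.0854
```

>>> play_rows(
  targets=[
    [[0, 0, 5, 0, 0, 0], [0, 0, 9, 0, 0, 0], [0, 0, 13, 0, 0, 0], [0, 0, 13, 0, 0, 0]],
  ],
)

```text
time_s: 25.05
tcp_pos: [0.6014, 0.337, 0.1319]
orientation: [[-0.131, 0.991, -0.0], [0.991, 0.131, -0.0], [0.0, -0.0, -1.0]]
ft_force: [-0.3, -0.6, 1.0]
grip_width: 0.0855
```

>>> play_rows(
  targets=[
    [[0, 0, 0, 0, 0, 0], [0, 0, 0, 0, 0, 0], [0, 0, 0, 0, 0, 0], [0, 0, 0, 0, 0, 0], [0, 0, 0, 0, 0, 0], [0, 0, 0, 0, 0, 0]],
  ],
  claw=255,
  force=40,
)

```text
time_s: 25.8
tcp_pos: [0.6016, 0.3372, 0.1323]
orientation: [[-0.131, 0.991, 0.0], [0.991, 0.131, 0.0], [0.0, 0.0, -1.0]]
ft_force: [-0.6, 0.4, 1.6]
grip_width: 0.0274
```

Gripped (27 mm). I'll lift it off the pegs and get the cube pad position.

>>> play_rows(
  targets=[
    [[0, 0, -10, 0, 0, 0], [0, 0, -40, 0, 0, 0], [0, 0, -80, 0, 0, 0], [0, 0, -105, 0, 0, 0], [0, 0, -105, 0, 0, 0], [0, 0, -105, 0, 0, 0]],
  ],
)

```text
time_s: 26.55
tcp_pos: [0.6008, 0.3367, 0.2358]
orientation: [[-0.131, 0.991, -0.002], [0.991, 0.131, -0.001], [-0.0, -0.002, -1.0]]
ft_force: [-0.3, 0.1, -1.8]
grip_width: 0.0276
```

```bash
cat >> meas.py <<'E'
def pads(c,z,amin=60):
    "brass discs: round hue blobs of about 22 mm on plane z"
    out=[]
    m=cv2.inRange(cv2.cvtColor(c["image"],cv2.COLOR_BGR2HSV),(14,100,80),(24,255,255))
    for ct in cv2.findContours(m,cv2.RETR_LIST,cv2.CHAIN_APPROX_NONE)[0]:
        if len(ct)<12: continue
        (u,v),r=cv2.minEnclosingCircle(ct); A=cv2.contourArea(ct)
        d=np.linalg.norm(onz(c,u+r,v,z)-onz(c,u-r,v,z))*1000
        if A>.6*np.pi*r*r and 14<d<30: out.append((round(u),round(v),onz(c,u,v,z)[:2].round(4).tolist(),round(d,1)))
    return out
E
python3 - <<'E'
from meas import *
s=telemetry.read_state(); print(s["tcp_pos"],s["grip_width"],s["ft_force"])
for n in("top","wrist","scene"):
    c=cam(n); print(n,".064",pads(c,.064),".036",pads(c,.036))
    if n=="top": print("cube pad",onz(c,110+372/4-.4,140+443/4-.4,.064))
    if n=="wrist": cv2.imwrite("pics/w9.png",c["image"])
E
```

```text
[0.60076581 0.33669407 0.23584494] 0.027599342898921013 [-0.26067351  0.13348555 -1.84428194]
top .064 [(341, 305, [0.3102, -0.1164], np.float64(16.1)), (202, 250, [0.444, 0.2381], np.float64(19.7)), (462, 236, [0.4875, -0.423], np.float64(24.0)), (337, 180, [0.6279, -0.1071], np.float64(22.3)), (298, 178, [0.632, -0.0041], np.float64(22.9)), (258, 178, [0.6334, 0.0988], np.float64(22.1))] .036 [(341, 305, [0.3064, -0.1174], np.float64(16.5)), (202, 250, [0.4436, 0.2462], np.float64(20.2)), (462, 236, [0.4882, -0.432], np.float64(24.6)), (337, 180, [0.6322, -0.1079], np.float64(22.9)), (298, 178, [0.6364, -0.0023], np.float64(23.5)), (258, 178, [0.6378, 0.1032], np.float64(22.7))]
cube pad [0.44433684 0.23785886 0.064     ]
wrist .064 [(186, 238, [0.4448, 0.2372], np.float64(23.1))] .036 [(186, 238, [0.4331, 0.2238], np.float64(25.0))]
scene .064 [(340, 224, [0.6728, -0.0047], np.float64(18.5)), (158, 108, [-0.1804, -0.7712], np.float64(24.0))] .036 [(340, 224, [0.6365, -0.0019], np.float64(19.1)), (158, 108, [-0.2464, -0.7951], np.float64(24.8))]
```

View pics/w9.png

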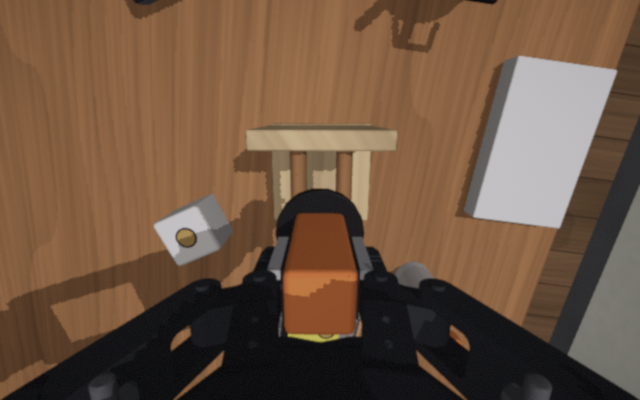

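The tester is held straight (grip centred at u≈321, collar below it). The cube pad at (186,238) gives (0.4448, 0.2372), which agrees with the top view. The pack pads from the top view are yellow (0.638, 0.103), red (0.636, −0.002) and green (0.632, −0.108). Moving over the cube.

>>> play_rows(
  targets=[
    [[-77, -50, 0, 0, 0, 0], [-77, -110, 0, 0, 0, 0], [-77, -168, 0, 0, 0, 0], [-77, -168, 0, 0, 0, 0], [-77, -168, 30, 0, 0, 0], [-77, -168, 55, 0, 0, 0], [-77, -168, 66, 0, 0, 0], [-77, -168, 66, 0, 0, 0], [-77, -168, 66, 0, 0, 0]],
  ],
)

```text
time_s: 27.82
tcp_pos: [0.446, 0.2391, 0.1717]
orientation: [[-0.131, 0.991, 0.001], [0.991, 0.131, 0.001], [0.0, 0.001, -1.0]]
ft_force: [-0.5, -0.1, -0.4]
grip_width: 0.0278
```

```bash
python3 - <<'E'
from meas import *
z=[];P=[]
s=telemetry.read_state(); print(s["tcp_pos"],s["ft_force"],s["grip_width"])
c=cam("wrist"); print("wrist",pads(c,.064))
t=cam("scene"); u,v=map(int,proj(t,(.4445,.2378,.064))); print(u,v,pads(t,.064))
cr=cv2.resize(t["image"][v-60:v+30,u-60:u+60],None,fx=5,fy=5,interpolation=cv2.INTER_CUBIC);cv2.imwrite("pics/s10.png",cr)
s=telemetry.read_state(); print(s["tcp_pos"]); print(goto(.4445,.2378,.143+.037,97.5))
E
```

```text
[0.44597832 0.23909346 0.17173617] [-0.45417655 -0.06729402 -0.40572012] 0.027838323602232744
wrist []
408 181 [(340, 224, [0.6728, -0.0047], np.float64(18.5)), (132, 92, [-0.3755, -0.9526], np.float64(24.5)), (122, 70, [-0.7159, -1.1179], np.float64(27.6)), (149, 69, [-0.7231, -0.9692], np.float64(28.3)), (137, 42, [-1.2581, -1.2061], np.float64(28.7))]
[0.44592432 0.23910011 0.17192341]
[-1.1, -1.6, 28.9, 0.1, -0.0, 0.0]
```

View pics/s10.png

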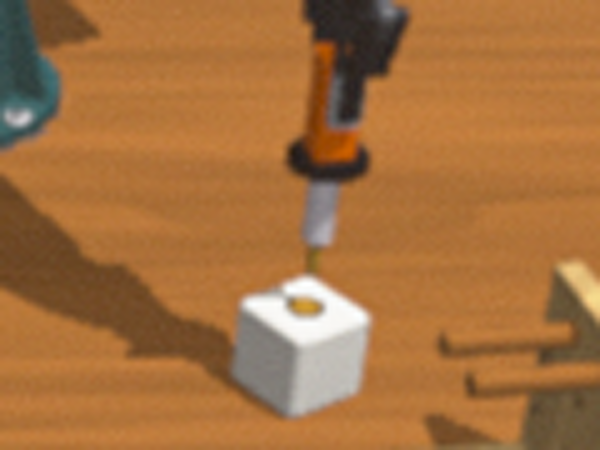

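Scene crop: the tester is above the cube, tip at about (310,274) and pad at (305,306). I'll check the tip numerically before pressing.

```bash
python3 - <<'E'
from meas import *
t=cam("scene"); s=telemetry.read_state(); p=s["tcp_pos"]; print(p)
f=lambda P:[round((a-b)*5,1) for a,b in zip(proj(t,P),(348,121))]
print("tip exp",f(p-[0,0,.0843]),"collar exp",f(p+[0,0,.0007+.004]),"pad exp",f((.4445,.2378,.064)))
d=ray(t,348+310/5-.4,121+276/5-.4); k=(p[0]-t["p"][0])/d[0]; print("tip meas on x plane",t["p"]+d*k)
E
```

```text
[0.445792   0.23903796 0.17187902]
tip exp [np.float64(309.0), np.float64(274.5)] collar exp [np.float64(325.0), np.float64(156.1)] pad exp [np.float64(302.8), np.float64(303.5)]
tip meas on x plane [0.445792   0.23830404 0.08796257]
```

The tip matches the prediction within 1 mm. Pressing 5–6 mm for a second, then raising.

>>> play_rows(
  targets=[
    [[-1, -1.5, 12, 0, 0, 0], [-1, -1.5, 20, 0, 0, 0], [-1, -1.5, 25, 0, 0, 0], [-1, -1.5, 28, 0, 0, 0], [-1, -1.5, 29.5, 0, 0, 0], [-1, -1.5, 29.5, 0, 0, 0]],
  ],
)

```text
time_s: 28.72
tcp_pos: [0.4435, 0.2375, 0.1416]
orientation: [[-0.131, 0.991, -0.0], [0.991, 0.131, -0.0], [0.0, -0.0, -1.0]]
ft_force: [-1.1, -0.2, 0.0]
grip_width: 0.0278
```

```bash
python3 - <<'E'
from meas import *
s=telemetry.read_state(); print(s["tcp_pos"],s["ft_force"],s["grip_width"])
E
```

```text
[0.44351576 0.23754198 0.14156511] [-1.13301888 -0.21451284  0.01674171] 0.027796196698954407
```

>>> play_rows(
  targets=[
    [[0, 0, 0, 0, 0, 0], [0, 0, 0, 0, 0, 0], [0, 0, 0, 0, 0, 0], [0, 0, 0, 0, 0, 0], [0, 0, 0, 0, 0, 0], [0, 0, 0, 0, 0, 0], [0, 0, 0, 0, 0, 0], [0, 0, 0, 0, 0, 0]],
  ],
)

```text
time_s: 29.72
tcp_pos: [0.4437, 0.2376, 0.1416]
orientation: [[-0.131, 0.991, 0.0], [0.991, 0.131, 0.0], [0.0, 0.0, -1.0]]
ft_force: [-0.9, -0.4, 0.5]
grip_width: 0.0276
```

Force rose by about 1.5 N at 6 mm compression, which is right for the spring. On to yellow.

>>> play_rows(
  targets=[
    [[0, 0, -45, 0, 0, 0], [-40, 45, -50, 0, 0, 0], [-80, 90, -50, 0, 0, 0], [-120, 135, -50, 0, 0, 0], [-159, 175, -50, 0, 0, 0], [-159, 175, -50, 0, 0, 0], [-159, 175, -13, 0, 0, 0], [-159, 175, -13, 0, 0, 0], [-159, 175, -13, 0, 0, 0]],
  ],
)

```text
time_s: 30.85
tcp_pos: [0.6378, 0.1034, 0.1552]
orientation: [[-0.131, 0.991, 0.0], [0.991, 0.131, 0.0], [0.0, 0.0, -1.0]]
ft_force: [0.0, 0.6, -0.8]
grip_width: 0.0276
```

```bash
python3 - <<'E'
from meas import *
c=cam("top"); s=telemetry.read_state(); print(s["tcp_pos"],s["ft_force"],s["grip_width"]); print(pads(c,.036)); print(pads(cam("scene"),.036))
print(goto(.638,.1032,.1145+.037,97.5))
E
```

```text
[0.63844409 0.10336265 0.15584561] [-0.162317    1.06124184 -2.37190647] 0.027621771488626636
[(341, 305, [0.3064, -0.1174], np.float64(16.5)), (53, 262, [0.4088, 0.6425], np.float64(19.0)), (51, 246, [0.451, 0.6519], np.float64(29.3)), (462, 236, [0.4882, -0.432], np.float64(23.4)), (176, 194, [0.593, 0.3238], np.float64(18.1)), (338, 180, [0.6315, -0.1084], np.float64(22.8)), (298, 178, [0.6364, -0.0023], np.float64(23.5))]
[(340, 224, [0.6365, -0.0019], np.float64(19.1))]
[-0.0, -0.9, 41.6, 0.1, 0.0, 0.0]
```

```bash
python3 - <<'E'
from meas import *
t=cam("scene")
for m in blobs(t["image"],*COL["yellow"],amin=60):
    v,u=np.nonzero(m); print("mask",len(u),u.min(),u.max(),v.min(),v.max())
C=np.array([.6163,.1043])
pts=[C+tx*a+ty*b for a in(-.033,.043) for b in(-.023,.023)]
print(np.array([proj(t,(*p,z)) for p in pts for z in(.004,.036)]).round(0).tolist())
E
```

```text
mask 356 182 205 195 213
mask 286 367 382 214 235
[[365.0, 221.0], [366.0, 213.0], [380.0, 222.0], [381.0, 213.0], [367.0, 237.0], [368.0, 228.0], [382.0, 237.0], [383.0, 228.0]]
```

Yellow is where it was placed. Pressing.

>>> play_rows(
  targets=[
    [[0, 0, 20, 0, 0, 0], [0, 0, 30, 0, 0, 0], [0, 0, 36, 0, 0, 0], [0, 0, 39, 0, 0, 0], [0, 0, 41, 0, 0, 0], [0, 0, 41, 0, 0, 0]],
  ],
)

```text
time_s: 31.75
tcp_pos: [0.6379, 0.1028, 0.1138]
orientation: [[-0.131, 0.991, -0.0], [0.991, 0.131, 0.0], [0.0, -0.0, -1.0]]
ft_force: [-1.1, 0.5, 0.5]
grip_width: 0.027
```

>>> play_rows(
  targets=[
    [[0, 0, 0, 0, 0, 0], [0, 0, 0, 0, 0, 0], [0, 0, 0, 0, 0, 0], [0, 0, 0, 0, 0, 0], [0, 0, 0, 0, 0, 0], [0, 0, 0, 0, 0, 0], [0, 0, 0, 0, 0, 0], [0, 0, 0, 0, 0, 0]],
  ],
)

```text
time_s: 32.75
tcp_pos: [0.6379, 0.1028, 0.1135]
orientation: [[-0.131, 0.991, -0.0], [0.991, 0.131, 0.0], [0.0, -0.0, -1.0]]
ft_force: [-2.1, 0.2, 0.6]
grip_width: 0.0276
```

```bash
python3 - <<'E'
from meas import *
F=[]
for i in range(4):
    c=cam("scene"); s=telemetry.read_state(); F.append(s["ft_force"][2])
print(s["tcp_pos"],F,s["grip_width"])
print(goto(.632,-.108,.155+.037,97.5))
m=blobs(c["image"],*COL["yellow"],amin=60)[-1]; v,u=np.nonzero(m); print(len(u),u.min(),u.max(),v.min(),v.max())
E
```

```text
[0.63796027 0.10283367 0.11355217] [np.float64(1.1644732964310913), np.float64(0.7609069903460596), np.float64(1.2588760637227103), np.float64(1.289054127622156)] 0.027596344503984824
[-208.2, -33.5, -41.5, 0.0, -0.0, 0.0]
236 367 382 214 235
```

>>> play_rows(
  targets=[
    [[0, 0, -45, 0, 0, 0], [-50, -8, -70, 0, 0, 0], [-110, -17, -70, 0, 0, 0], [-165, -26, -70, 0, 0, 0], [-208, -33, -70, 0, 0, 0], [-208, -33, -70, 0, 0, 0], [-208, -33, -41, 0, 0, 0], [-208, -33, -41, 0, 0, 0], [-208, -33, -41, 0, 0, 0]],
  ],
)

```text
time_s: 34.08
tcp_pos: [0.6329, -0.107, 0.155]
orientation: [[-0.131, 0.991, 0.0], [0.991, 0.131, 0.0], [0.0, 0.001, -1.0]]
ft_force: [-0.1, -0.8, -1.1]
grip_width: 0.0274
```

```bash
cat > chk.py <<'E'
from meas import *
import sys
t=cam("scene"); F=[]
for i in range(3): s=telemetry.read_state(); cam("scene"); F.append(round(s["ft_force"][2],2))
print(s["time_s"],s["tcp_pos"],F,s["grip_width"])
for k,C in dict(green=(.6133,-.1071),red1=(.6169,-.0017),yellow=(.6163,.1043)).items():
    bb=[]
    for m in blobs(t["image"],*COL[k],amin=60): v,u=np.nonzero(m); bb.append((u.min(),u.max(),v.min(),v.max(),len(u)))
    q=np.array([proj(t,(*(np.array(C)+tx*a+ty*b),z)) for a in(-.033,.043) for b in(-.023,.023) for z in(.004,.036)])
    print(k,[tuple(map(int,b)) for b in bb],"exp",q[:,0].min().round(),q[:,0].max().round(),q[:,1].min().round(),q[:,1].max().round())
print("top",pads(cam("top"),.036))
E
python3 chk.py; python3 -c "
from meas import *
print(goto(.632,-.108,.1145+.037,97.5))"
```

```text
34.225 [ 0.63330636 -0.10746427  0.1556377 ] [np.float64(-1.08), np.float64(-2.09), np.float64(-1.24)] 0.027504324637819953
green [(257, 266, 208, 217, 64), (298, 312, 213, 235, 276)] exp 297.0 313.0 213.0 237.0
red1 [(333, 347, 213, 233, 215)] exp 332.0 348.0 214.0 237.0
yellow [(182, 205, 195, 213, 358), (367, 382, 213, 235, 288)] exp 365.0 383.0 213.0 237.0
top [(202, 250, [0.4436, 0.2462], np.float64(20.2)), (462, 235, [0.4895, -0.4333], np.float64(23.2)), (258, 178, [0.6377, 0.1032], np.float64(22.8))]
[-0.3, -1.2, 40.9, 0.1, 0.0, 0.0]
```

All packs are in place and the tester is over green. Pressing.

>>> play_rows(
  targets=[
    [[0, 0, 20, 0, 0, 0], [0, 0, 30, 0, 0, 0], [0, 0, 36, 0, 0, 0], [0, 0, 39, 0, 0, 0], [0, 0, 41, 0, 0, 0], [0, 0, 41, 0, 0, 0]],
  ],
)

```text
time_s: 35.08
tcp_pos: [0.6323, -0.1077, 0.1137]
orientation: [[-0.131, 0.991, -0.0], [0.991, 0.131, 0.0], [0.0, -0.0, -1.0]]
ft_force: [-1.4, 0.4, 0.4]
grip_width: 0.0278
```

>>> play_rows(
  targets=[
    [[0, 0, 0, 0, 0, 0], [0, 0, 0, 0, 0, 0], [0, 0, 0, 0, 0, 0], [0, 0, 0, 0, 0, 0], [0, 0, 0, 0, 0, 0], [0, 0, 0, 0, 0, 0], [0, 0, 0, 0, 0, 0], [0, 0, 0, 0, 0, 0]],
  ],
)

```text
time_s: 36.08
tcp_pos: [0.6324, -0.1077, 0.1135]
orientation: [[-0.131, 0.991, -0.0], [0.991, 0.131, 0.0], [0.0, -0.0, -1.0]]
ft_force: [-1.5, 0.6, 1.8]
grip_width: 0.0272
```

```bash
python3 chk.py; python3 -c "
from meas import *
print(goto(.637,-.0022,.155+.037,97.5))"
```

```text
36.225 [ 0.63241173 -0.10773267  0.11350423] [np.float64(0.79), np.float64(1.45), np.float64(1.59)] 0.0274667978913224
green [(257, 266, 208, 217, 62), (298, 312, 213, 235, 225)] exp 297.0 313.0 213.0 237.0
red1 [(333, 347, 214, 233, 210)] exp 332.0 348.0 214.0 237.0
yellow [(182, 205, 195, 213, 356), (367, 382, 214, 235, 286)] exp 365.0 383.0 213.0 237.0
top [(202, 250, [0.4436, 0.2462], np.float64(20.2)), (462, 235, [0.4887, -0.4325], np.float64(22.6)), (258, 178, [0.6378, 0.1032], np.float64(22.6))]
[104.0, 18.3, -41.5, -0.0, -0.0, 0.0]
```

Green is done and there is no blue pack, so red is next.

>>> play_rows(
  targets=[
    [[0, 0, -45, 0, 0, 0], [50, 9, -70, 0, 0, 0], [104, 18, -70, 0, 0, 0], [104, 18, -70, 0, 0, 0], [104, 18, -41, 0, 0, 0], [104, 18, -41, 0, 0, 0], [104, 18, -41, 0, 0, 0]],
  ],
)

```text
time_s: 37.2
tcp_pos: [0.637, -0.003, 0.1548]
orientation: [[-0.13, 0.992, 0.0], [0.992, 0.13, -0.0], [-0.0, 0.0, -1.0]]
ft_force: [0.5, 1.1, -1.4]
grip_width: 0.0277
```

```bash
python3 chk.py; python3 -c "
from meas import *
print(goto(.6375,-.0022,.1145+.037,97.5))"
```

```text
37.35 [ 0.63752318 -0.00282597  0.15550558] [np.float64(-0.98), np.float64(-1.76), np.float64(-0.79)] 0.02758927920579206
green [(257, 265, 207, 217, 65), (298, 312, 213, 235, 286)] exp 297.0 313.0 213.0 237.0
red1 [(295, 308, 171, 181, 75), (333, 347, 214, 233, 207)] exp 332.0 348.0 214.0 237.0
yellow [(182, 204, 195, 213, 357), (367, 382, 213, 235, 288)] exp 365.0 383.0 213.0 237.0
top [(341, 305, [0.3064, -0.1174], np.float64(16.5)), (462, 236, [0.4882, -0.432], np.float64(23.4)), (145, 203, [0.5675, 0.4059], np.float64(14.6)), (337, 180, [0.6322, -0.1079], np.float64(22.9)), (258, 178, [0.6378, 0.1032], np.float64(22.6))]
[0.4, 0.2, 40.8, 0.1, 0.0, -0.0]
```

>>> play_rows(
  targets=[
    [[0, 0, 20, 0, 0, 0], [0, 0, 30, 0, 0, 0], [0, 0, 36, 0, 0, 0], [0, 0, 39, 0, 0, 0], [0, 0, 41, 0, 0, 0], [0, 0, 41, 0, 0, 0]],
  ],
)

```text
time_s: 38.2
tcp_pos: [0.6366, -0.0023, 0.1138]
orientation: [[-0.131, 0.991, -0.0], [0.991, 0.131, 0.0], [0.0, -0.0, -1.0]]
ft_force: [-1.8, 0.3, 1.3]
grip_width: 0.0276
```

>>> play_rows(
  targets=[
    [[0, 0, 0, 0, 0, 0], [0, 0, 0, 0, 0, 0], [0, 0, 0, 0, 0, 0], [0, 0, 0, 0, 0, 0], [0, 0, 0, 0, 0, 0], [0, 0, 0, 0, 0, 0], [0, 0, 0, 0, 0, 0], [0, 0, 0, 0, 0, 0]],
  ],
)

```text
time_s: 39.2
tcp_pos: [0.6367, -0.0023, 0.1135]
orientation: [[-0.131, 0.991, -0.0], [0.991, 0.131, 0.0], [0.0, -0.0, -1.0]]
ft_force: [-0.7, 0.7, 1.4]
grip_width: 0.0277
```

```bash
python3 chk.py; python3 -c "
from meas import *
print(goto(.600,.332,.2375+.037,97.5))"
```

```text
39.35 [ 0.63665622 -0.00226617  0.11351876] [np.float64(1.08), np.float64(1.22), np.float64(0.72)] 0.027429803105876484
green [(257, 265, 207, 217, 64), (298, 313, 213, 235, 292)] exp 297.0 313.0 213.0 237.0
red1 [(295, 308, 171, 181, 72), (333, 347, 214, 233, 156)] exp 332.0 348.0 214.0 237.0
yellow [(182, 204, 195, 213, 356), (367, 382, 214, 235, 287)] exp 365.0 383.0 213.0 237.0
top [(341, 305, [0.3066, -0.1177], np.float64(15.7)), (461, 236, [0.4881, -0.431], np.float64(23.9)), (338, 180, [0.6315, -0.1084], np.float64(22.8)), (258, 178, [0.6378, 0.1032], np.float64(22.6))]
[336.2, 7.3, -123.9, -0.0, -0.0, 0.0]
```

>>> play_rows(
  targets=[
    [[0, 0, -60, 0, 0, 0], [0, 0, -120, 0, 0, 0], [40, 1, -126, 0, 0, 0], [100, 3, -126, 0, 0, 0], [160, 5, -126, 0, 0, 0], [220, 6, -126, 0, 0, 0], [280, 7, -126, 0, 0, 0], [341, 9, -126, 0, 0, 0], [341, 9, -126, 0, 0, 0], [341, 9, -126, 0, 0, 0]],
  ],
)

```text
time_s: 40.7
tcp_pos: [0.6011, 0.3369, 0.2392]
orientation: [[-0.132, 0.991, 0.0], [0.991, 0.132, -0.001], [-0.001, 0.0, -1.0]]
ft_force: [0.1, -0.3, -0.9]
grip_width: 0.0276
```

```bash
python3 - <<'E'
from meas import *
s=telemetry.read_state(); print(s["tcp_pos"]); print(goto(.6014,.337,.1325+.037,97.5)); c=cam("top"); s=telemetry.read_state(); print(goto(.6014,.337,.1325+.037,97.5)); print(s["grip_width"])
E
```

```text
[0.60113707 0.33692684 0.23916353]
[0.1, 0.3, 106.7, 0.0, 0.0, 0.1]
[1.0, 0.2, 106.8, -0.0, 0.0, -0.0]
0.02755157477180071
```

>>> play_rows(
  targets=[
    [[0, 0.3, 40, 0, 0, 0], [0, 0.3, 75, 0, 0, 0], [0, 0.3, 92, 0, 0, 0], [0, 0.3, 100, 0, 0, 0], [0, 0.3, 104, 0, 0, 0], [0, 0.3, 106, 0, 0, 0], [0, 0.3, 106, 0, 0, 0], [0, 0.3, 106, 0, 0, 0]],
  ],
)

```text
time_s: 41.75
tcp_pos: [0.6017, 0.3373, 0.1342]
orientation: [[-0.131, 0.991, 0.001], [0.991, 0.131, 0.001], [0.0, 0.001, -1.0]]
ft_force: [-0.4, -0.1, -0.6]
grip_width: 0.0276
```

```bash
python3 - <<'E'
from meas import *
F=[]
for i in range(4): t=cam("scene"); s=telemetry.read_state(); F.append(s["ft_force"].round(1).tolist())
print(s["tcp_pos"],F,s["grip_width"]); cr=cv2.resize(t["image"][140:260,420:500],None,fx=5,fy=5,interpolation=cv2.INTER_CUBIC)
cv2.imwrite("pics/s11.png",cr)
E
```

```text
[0.60139086 0.33711895 0.13376716] [[-1.0, -0.5, -1.4], [0.1, -0.6, -1.6], [0.7, 0.1, -0.7], [-0.7, -0.5, -0.7]] 0.027339765845642666
```

View pics/s11.png

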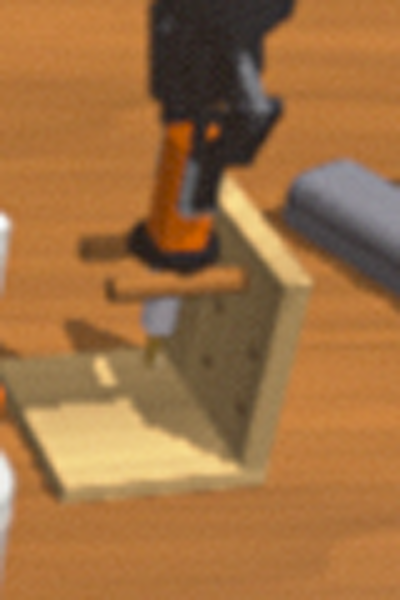

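The collar (173,247) is right over the pegs with the neck between them, and the force shows it still hanging by about 1.5 mm. I'll lower that much, open and rise.

>>> play_rows(
  targets=[
    [[0, 0, 1.5, 0, 0, 0], [0, 0, 1.5, 0, 0, 0], [0, 0, 1.5, 0, 0, 0]],
  ],
)

```text
time_s: 42.32
tcp_pos: [0.6015, 0.3371, 0.1323]
orientation: [[-0.131, 0.991, 0.0], [0.991, 0.131, 0.0], [0.0, 0.0, -1.0]]
ft_force: [0.2, 0.6, 0.3]
grip_width: 0.0279
```

>>> play_rows(
  targets=[
    [[0, 0, 0, 0, 0, 0], [0, 0, 0, 0, 0, 0], [0, 0, 0, 0, 0, 0], [0, 0, 0, 0, 0, 0], [0, 0, -30, 0, 0, 0], [0, 0, -70, 0, 0, 0], [0, 0, -105, 0, 0, 0], [0, 0, -105, 0, 0, 0], [0, 0, -105, 0, 0, 0]],
  ],
  claw=0,
)

```text
time_s: 43.45
tcp_pos: [0.6009, 0.3368, 0.2365]
orientation: [[-0.131, 0.991, -0.001], [0.991, 0.131, -0.0], [-0.0, -0.001, -1.0]]
ft_force: [0.4, -0.4, 0.3]
grip_width: 0.0854
```

```bash
python3 - <<'E'
from meas import *
c=cam("wrist"); im=c["image"]; s=telemetry.read_state(); print(s["time_s"],s["tcp_pos"],s["grip_width"])
hv=cv2.cvtColor(im,cv2.COLOR_BGR2HSV)
m=cv2.inRange(hv,(9,150,165),(16,255,255)); n,l,st,ce=cv2.connectedComponentsWithStats(m)
i=1+np.argmax(st[1:,4]); print("grip top",st[i],onz(c,*ce[i],.213))
for n in("top",):
    c=cam(n); im=c["image"][230:300,415:475]
    hv=cv2.cvtColor(im,cv2.COLOR_BGR2HSV)
    d=cv2.inRange(hv,(0,0,0),(180,255,45)); k,l,st,ce=cv2.connectedComponentsWithStats(d)
    for i in range(1,k):
        if st[i,4]>8: print(n,"dark",st[i],ce[i]+[415,230],onz(c,*(ce[i]+[415,230]),.092))
    print("base centre",onz(c,300+572/4-.4,150+450/4-.4,.025),"corners",[onz(c,300+x/4-.4,150+y/4-.4,.025)[:2].round(3).tolist() for x,y in((535,398),(612,398),(612,503),(540,505))])
    print("ball",onz(c,300+609/4-.4,150+512/4-.4,.092))
t=cam("scene"); print("ball exp scene",proj(t,onz(c,300+609/4-.4,150+512/4-.4,.092)))
E
```

```text
43.5 [0.60047877 0.33663144 0.2356779 ] 0.0853816784793295
grip top [ 303  198   37   35 1252] [0.60127304 0.3379688  0.213     ]
base centre [ 0.41855384 -0.38457748  0.025     ] corners [[0.452, -0.361], [0.453, -0.411], [0.384, -0.41], [0.383, -0.363]]
ball [ 0.38339391 -0.38801608  0.092     ]
ball exp scene (np.float64(223.093778319104), np.float64(166.39453641090577))
```

The tester hangs where it did before (grip top at (0.601, 0.338)). Now the switch: the ball is at (0.383, −0.388) and the base at (0.419, −0.386).

```bash
python3 - <<'E'
from meas import *
print(goto(.335,-.387,.27,0), telemetry.read_state()["joint_positions"])
E
```

```text
[-682.7, -357.6, 3.8, -0.1, 0.2, 97.5] [2.35259928e+01 2.63626986e+01 7.13280366e+01 7.06759486e-03
 8.24763820e+01 1.60218977e+01]
```

>>> play_rows(
  targets=[
    [[-51, -27, 3, 0, 0, 9.8], [-102, -54, 3, 0, 0, 19.5], [-153, -81, 3, 0, 0, 29.3], [-204, -107, 3, 0, 0, 39], [-255, -134, 3, 0, 0, 48.8], [-306, -160, 3, 0, 0, 58.5], [-357, -187, 3, 0, 0, 68.3], [-408, -214, 3, 0, 0, 78], [-459, -240, 3, 0, 0, 87.8], [-510, -267, 3, 0, 0, 97.5]],
  ],
  claw=255,
)

```text
time_s: 44.85
tcp_pos: [0.402, -0.2048, 0.2334]
orientation: [[1.0, -0.005, -0.001], [-0.005, -1.0, 0.001], [-0.001, -0.001, -1.0]]
ft_force: [0.2, 0.4, 0.1]
grip_width: 0.0001
```

>>> play_rows(
  targets=[
    [[0, 0, 0, 0, 0, 0], [0, 0, 0, 0, 0, 0]],
  ],
)

```text
time_s: 45.1
tcp_pos: [0.4028, -0.2029, 0.2333]
orientation: [[1.0, 0.0, -0.001], [0.0, -1.0, 0.002], [-0.001, -0.002, -1.0]]
ft_force: [0.3, 0.2, 0.4]
grip_width: 0.0001
```

```bash
python3 - <<'E'
from meas import *
s=telemetry.read_state(); print(s["tcp_pos"],s["orientation"].round(3).tolist(),s["grip_width"]); print(goto(.335,-.387,.12,0),goto(.335,-.387,.077,0))
E
```

```text
[ 0.40279443 -0.20290017  0.23333344] [[1.0, 0.0, -0.001], [0.0, -1.0, 0.002], [-0.001, -0.002, -1.0]] 7.995312302703761e-05
[-67.6, 184.4, 150.1, -0.1, 0.1, 0.0] [-67.6, 184.4, 193.1, -0.1, 0.1, 0.0]
```

>>> play_rows(
  targets=[
    [[-34, 60, 0, 0, 0, 0], [-67, 120, 0, 0, 0, 0], [-67, 175, 0, 0, 0, 0], [-67, 184, 0, 0, 0, 0], [-67, 184, 0, 0, 0, 0], [-67, 184, 60, 0, 0, 0], [-67, 184, 120, 0, 0, 0], [-67, 184, 165, 0, 0, 0], [-67, 184, 193, 0, 0, 0], [-67, 184, 193, 0, 0, 0]],
  ],
)

```text
time_s: 46.35
tcp_pos: [0.3358, -0.3832, 0.0393]
orientation: [[1.0, 0.003, -0.003], [0.003, -1.0, 0.005], [-0.003, -0.005, -1.0]]
ft_force: [-0.1, -0.3, -0.1]
grip_width: -0.0003
```

```bash
python3 - <<'E'
from meas import *
c=cam("wrist"); s=telemetry.read_state(); print(s["tcp_pos"],s["ft_force"]); im=c["image"]
t=cam("scene"); a=cv2.resize(t["image"][130:230,180:270],(405,450),interpolation=cv2.INTER_CUBIC)
cv2.imwrite("pics/s12.png",np.hstack([cv2.resize(im,(395,247)).copy() if 0 else cv2.copyMakeBorder(cv2.resize(im,(395,247)),0,203,0,0,cv2.BORDER_CONSTANT),a]))
print("ball exp in wrist",proj(c,(.3834,-.388,.092)),"crop scene",[(p-q)*4.5 for p,q in zip(proj(t,(.3834,-.388,.092)),(180,130))])
print(goto(.4316,-.387,.077,0))
# dark ball by scene
E
```

```text
[ 0.33654045 -0.38483257  0.04078948] [ 0.42403533 -0.15462404 -0.17093946]
ball exp in wrist (np.float64(332.7354822852513), np.float64(165.10470292352528)) crop scene [np.float64(193.9420285926804), np.float64(163.7793512600509)]
[94.5, 1.0, 1.7, -0.0, -0.0, 0.1]
```

View pics/s12.png

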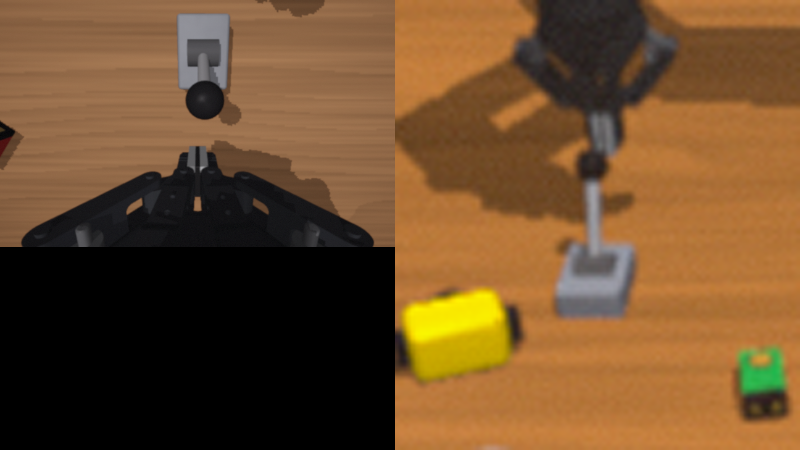

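Wrist half: the ball at (205,100) is straight ahead of the closed fingers (197,155), about 4 mm to the right. Scene half: the lever is upright, leaning towards the robot. Pushing forward.

>>> play_rows(
  targets=[
    [[12, 4, 0, 0, 0, 0], [22, 4, 0, 0, 0, 0], [32, 4, 0, 0, 0, 0], [42, 4, 0, 0, 0, 0], [52, 4, 0, 0, 0, 0], [62, 4, 0, 0, 0, 0], [72, 4, 0, 0, 0, 0], [82, 4, 0, 0, 0, 0], [90, 4, 0, 0, 0, 0], [95, 4, 0, 0, 0, 0]],
  ],
)

```text
time_s: 47.7
tcp_pos: [0.4317, -0.3914, 0.0408]
orientation: [[1.0, 0.0, -0.0], [0.0, -1.0, 0.0], [-0.0, -0.0, -1.0]]
ft_force: [-1.2, -0.2, -1.0]
grip_width: 0.0001
```

```bash
cat > ball.py <<'E'
from meas import *
s=telemetry.read_state(); c=cam("wrist"); print(s["tcp_pos"],s["ft_force"])
m=cv2.inRange(c["image"],(0,0,0),(45,45,45)); m[215:]=0; m[:,:230]=0; m[:,430:]=0
k,l,st,ce=cv2.connectedComponentsWithStats(m)
for i in range(1,k):
    if st[i,4]>150: print(st[i],ce[i],onz(c,*ce[i],.092))
print("exp on",proj(c,(.4186+.038,-.387,.092)),"upright",proj(c,(.4186,-.387,.102)))
E
python3 ball.py
```

```text
[ 0.43167356 -0.39135685  0.04081712] [-1.17751074 -0.17836383 -1.04497633]
[378 111  30  36 725] [392.90758621 128.48689655] [ 0.49408152 -0.42075925  0.092     ]
[285 192  56  23 984] [312.46646341 204.83638211] [ 0.46119616 -0.38738312  0.092     ]
exp on (np.float64(311.66637832343736), np.float64(214.7209139021492)) upright (np.float64(311.6313632395885), np.float64(302.422793858696))
```

The ball is centred at about row 220, about 36 of 38 mm over. I'll push 3 mm more, then back off and rise.

>>> play_rows(
  targets=[
    [[3, 0, 0, 0, 0, 0], [3, 0, 0, 0, 0, 0], [3, 0, 0, 0, 0, 0], [-30, 0, 0, 0, 0, 0], [-60, 0, -10, 0, 0, 0], [-60, 0, -70, 0, 0, 0], [-60, 0, -110, 0, 0, 0], [-60, 0, -110, 0, 0, 0], [-60, 0, -110, 0, 0, 0]],
  ],
)

```text
time_s: 48.88
tcp_pos: [0.371, -0.3911, 0.1506]
orientation: [[1.0, -0.0, -0.0], [-0.0, -1.0, 0.0], [-0.0, -0.0, -1.0]]
ft_force: [0.3, 1.3, -1.4]
grip_width: -0.0
```

```bash
sed -i 's/m\[215:\]=0/m[240:]=0/' ball.py; python3 ball.py; python3 chk.py; python3 - <<'E'
from meas import *
t=cam("scene"); m=cv2.inRange(t["image"],(0,0,0),(45,45,45)); m[:140]=0;m[200:]=0;m[:,:190]=0;m[:,250:]=0
k,l,st,ce=cv2.connectedComponentsWithStats(m); print([(st[i].tolist(),ce[i].round(1).tolist()) for i in range(1,k) if st[i,4]>10])
print("exp on",proj(t,(.4566,-.387,.092)),"off",proj(t,(.3806,-.387,.092)))
cv2.imwrite("pics/end.png",np.vstack([t["image"][120:290],cam("top")["image"][100:310]]))
E
```

```text
[ 0.37096136 -0.3911307   0.15063759] [ 0.26142757  1.27479038 -1.44639349]
[361  42  19  28 325] [369.68307692  55.73538462] [ 0.4796844  -0.42619475  0.092     ]
[402  59  28  23 344] [415.88372093  70.65116279] [ 0.46973305 -0.46025638  0.092     ]
[300  70  33  36 904] [315.69247788  87.32743363] [ 0.45829476 -0.38730138  0.092     ]
exp on (np.float64(315.2924723712556), np.float64(89.76207045390485)) upright (np.float64(315.27904503382473), np.float64(143.0359206233237))
49.075 [ 0.37063472 -0.39057798  0.14956397] [np.float64(0.07), np.float64(-0.28), np.float64(0.8)] -0.00017492457029852595
green [(257, 265, 208, 217, 62), (298, 312, 213, 235, 287)] exp 297.0 313.0 213.0 237.0
red1 [(295, 308, 172, 181, 77), (333, 347, 214, 233, 212)] exp 332.0 348.0 214.0 237.0
yellow [(182, 205, 195, 213, 357), (367, 382, 214, 235, 285)] exp 365.0 383.0 213.0 237.0
top [(341, 305, [0.3064, -0.1174], np.float64(16.5)), (202, 250, [0.4436, 0.2462], np.float64(20.2)), (462, 235, [0.4886, -0.4334], np.float64(24.8)), (150, 210, [0.5497, 0.3919], np.float64(16.4)), (337, 180, [0.6322, -0.1079], np.float64(22.9)), (298, 178, [0.6364, -0.0023], np.float64(23.5)), (258, 178, [0.6377, 0.1032], np.float64(22.8))]
[]
exp on (np.float64(219.81451710466024), np.float64(177.7133733729233)) off (np.float64(223.52413051710587), np.float64(165.97841804738835))
```

The picture limit is reached. The numbers say the ball is at (0.458, −0.387), fully over, and the packs haven't moved. One numeric check of the tester against the starting image, then I'll hand in.

```bash
python3 - <<'E'
from meas import *
a=cv2.imread("pics/scene0.png"); b=cam("scene")["image"]
for im in(a,b):
    m=cv2.inRange(cv2.cvtColor(im,cv2.COLOR_BGR2HSV),(5,180,120),(18,255,255)); m[:150]=0;m[215:]=0;m[:,:440]=0;m[:,475:]=0
    v,u=np.nonzero(m); print(len(u),u.min(),u.max(),v.min(),v.max(),u.mean(),v.mean())
print("rest area diff",cv2.absdiff(a,b)[150:240,435:490].mean(), "bystanders diff",cv2.absdiff(a,b)[180:300,170:280].mean(),cv2.absdiff(a,b)[225:275,310:430].mean())
s=telemetry.read_state(); print(s["time_s"],s["ft_force"],s["joint_velocities"].round(2)); robot.job_done()
E
```

```text
329 442 474 152 208 456.5987841945289 176.6109422492401
345 440 473 150 203 456.4 176.54782608695652
rest area diff 2.8310437710437713 bystanders diff 4.3 7.752222222222223
49.325 [-0.49516139 -0.36647998  0.3783141 ] [-0.02 -0.28 -0.2   0.    0.04  0.02]
the job is handed in; nothing more can be done
```

I handed the job in at 49 s of the 210 s. All steps were carried out, and my last checks found nothing wrong.

- **Packs:** The yellow, green and large red packs are in the tray. No blue pack was visible in any view, so I skipped its touch. Red was knocked about 4 cm aside before I picked it up, so I found it again and re-aimed. In the final scene and top views all three are where I placed them.
- **Tester touches:** I touched the cube, yellow, green and red in that order. Each press was about 6 mm and held for 1 s or more. The force rose by about 1.5–2.5 N, well under the spring's 3.2 N limit.
- **Tester back on its pegs:** It was measured within about 1 mm of where it hung at the start, and it matches the starting picture.
- **Switch:** The ball measures 39–40 mm on the far side (38 mm is fully over). I read this from the wrist camera. A check in the scene view didn't find the ball.
- **Fingertip offset:** The real finger ends are about 37 mm short of the reported tool point. My first two grasps on green missed because of this. One pressed on top of the pack with 29 N, without moving it noticeably. I corrected the height for everything after that.
- **Not looked at:** I had used up the 16 pictures, so the final state was checked by numbers only. The cup, remote, headlamp, key ring and bottle were never measured one by one. The whole-image comparison shows some difference around the cup and bottle (mean 7.8 grey levels). I think that comes from the packs now lying in the tray, but I did not confirm it.

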